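# Clamp the board, then hold a spring clip open over its edge

## Robot

A 6-joint arm with a two-finger parallel gripper is mounted at the origin on the work surface. World frame = base frame: x ahead of the robot, y to its left, z up, the work surface at z = 0. Lengths are in mm, angles in degrees, forces in N, time in s.
With the tool pointing down it reaches from about 300 to 850 mm from the base axis. Payload 4.2 kg.
Tool frame: the origin (TCP) lies at the very end of the fingers, on their centre line; the grasp point (between the pads) lies 19 mm behind it; z points along the fingers, y is the line along which they close (so a half turn about z gives the same grasp; the last joint's range is limited). The gripper opens to 91 mm and grips with 3 to 60 N. Pads are 32 mm wide; open, the fingers measure 118 mm over their backs; the gripper's body (76 mm by 178 mm) begins 60 mm behind the grasp point.
Start: joints at [62.051, 18.312, 89.639, -0, 72.044, -1.146], TCP at [259.286, 513.239, 213.976] pointing down, gripper open.
Joint ranges: [-177.97, 177.97], [-48.28, 115.42], [12.27, 149.76], [-77.06, 257.06], [2.81, 150.46], [-146.56, 146.56]. Speed limits (degrees/s): [147.25, 147.25, 180, 180, 180, 180].

## Interface

Orientations are given as [roll, pitch, yaw] about the fixed x, y, z axes, in that order (R = Rz(yaw) Ry(pitch) Rx(roll)).
In Python, from workcell import * gives the robot as it stands.
- The arm moves only by the tool move_arm, never from a script. Its argument "motion" is a list of rows, each a list of 3 entries, a list of its own where there are three numbers: the finger opening in mm, from 0 to 91.2, then the shift along the world's x, y, z in units of 25 mm (1.0 is 25 mm), then the turn, a rotation vector about the world's x, y, z in units of 4 degrees (1.0 is 4 degrees). In form: [[grip, [x, y, z], [ax, ay, az]], ...]. A call has 1 to 20 rows; each row shifts and turns the commanded pose from where the row before left it; what a row does not reach is not made up. A row lasts 1/12 s, in which the tool goes at most 41.7 mm and 7.16 degrees, less where a joint would pass 70% of its speed; a pose out of reach is approached as far as the arm can. A call with a number of a shift or a turn outside -1 to 1 is refused whole. A call with a gripper value outside its range is refused whole. The fingers move at their own pace and stop on an object; "grip_force" is the grip in N (left out, the last holds). Time passes only in rows, so rows that do not move let the fingers close. It gives the time, the measured TCP pose, the force, the opening and the grip force at its end, in the units of the state.
- state(): the state, without advancing time (a new reading comes with each control period).
- grab_frame(name): name is "side" or "top"; returns the picture (384x512x3 uint8, blue, green, red); there is no depth.
- camera_info(name): a dict with "fx", "fy", "cx", "cy" (pixels), "rvec" (rotation vector, rad) and "tvec" (3), from world to camera coordinates, as OpenCV has them. Camera axes: x right, y down, z forward; pixel columns grow to the right and rows downward; lengths in mm; the calibration is good to about 2 mm. A picture is of the moment at which its call begins. camera_info takes no time and is no camera call.
- job_done(): hands the job in; it is judged then, once.
The state is a dict: "time_s": time; "qpos": joint angles; "qvel": joint speeds; "effort": joint torques, N m; "ee_pos": TCP position; "ee_rot": TCP orientation; "force": force on the tool from outside, world axes, zero at the start; "torque": the same for the moment, N m; "gripper_width": finger opening in mm; "gripper_force": force on a finger pad.
Only numpy, scipy, OpenCV 4.12 (cv2) and the standard library are available. Lean on these libraries where they do the work, as an engineer would, in place of code of your own. Each camera call takes 0.05 s, during which the arm holds its last target. There are 200 camera calls.

## Task

First push the sliding jaw of the wooden holder shut on the foot of the upright plywood board until it presses steadily (5 N or more at the tab), and leave it shut. Then squeeze the handles of the spring clip so that its jaws gape, lift it off its steel strip and bring it down over the middle of the board's top edge, so that the edge sits well inside the open jaws, roughly half-way up them, with nothing of the clip touching the board. Finish while still holding the clip there, wide open, so that I can slip a drawing in under it; leave the other things on the bench where they are.

Things in the scene. Friction and masses are not known exactly. Their poses are not given: they have to be found in the camera images.
- holder: Fixed wooden holder; origin on the bench under the middle of where the clamped board's foot will be. Bed 110 mm (own x) by 225 mm (own y from -50 to +175), 10 mm thick. The fixed jaw is a dark block at y = -42 to -12 mm, top 34 mm above the bench; the board's foot is clamped against its face at y = -12 mm.
- jaw_slide (a joint): Travel in m of the holder's sliding jaw along the holder's own -y, towards the fixed jaw: 0 fully open, about 0.045 when it is shut on the 24 mm foot lying against the fixed jaw. Stays where it is left; about 2 N of friction. The first touch may only shove the loose board along: keep pushing at the tab until the resistance stays at 5 to 15 N after the motion has stopped, and keep it there for a moment, before letting go.
- jaw_face (a point): Middle of the pressing face of the dark wooden front block of the sliding jaw (80 mm wide, 20 mm thick, top 33 mm above the bench), 22 mm above the bench; axes as the holder's, the face looks to its own -y.
- jaw_tab (a point): Point on the upright wooden tab by which the sliding jaw is pushed: 15 mm below the tab's top, which is 70 mm above the bench. The tab is 30 mm (holder x) by 18 mm (holder y), sides upright from 24 mm above the bench; this point is on its centre line, 75 mm behind the pressing face, moves with the jaw.
- panel: Loose plywood board standing on its glued foot on the holder's bed between the jaws, 160 g: foot 100 (own x) x 24 (own y) x 22 mm, above it a plate 100 mm long, 6 mm thick, up to 80 mm above the underside (top edge 90 mm above the bench). Origin at the centre of the foot's underside.
- panel_top (a point): Middle of the board's top edge (half-way along it and through its thickness), 80 mm above the board's underside; axes as the board's: x along the edge, y across the 6 mm thickness, z up.
- stand: Fixed dark wooden base 120 x 60 x 14 mm with an upright steel strip 4 mm thick and 90 mm long (own x), top edge 62 mm above the bench; origin on the bench under its centre. The clip straddles the strip. Behaves rigidly.
- clip: The loose dark steel spring clip, 90 g, 24 mm wide (own x); origin on its pivot pin, 68 mm above the bench at the start; own z points up, y is the line along which it opens. Two flat jaws hang 45 mm down from the pivot, two flat handles rise 54 mm above it, leaning apart by 15 degrees each. A solid block at the pivot, 6 mm below the pin, ends the mouth.
- clip_grip (a point): Point between the clip's handles where to squeeze, 42 mm above the pivot; axes as the clip's. At rest the handles measure about 50 mm over their outsides here (55 mm at the tops, which are 10 mm higher); squeezed together along the clip's y they become upright and 28 mm over their outsides.
- clip_mouth (a point): Point midway between the two jaw tips, 45 mm below the pivot. Jaws 5 mm apart at rest, about 28 mm apart at the tips when fully open.
- clip_jaw (a joint): Opening angle of each jaw in rad (both turn alike): 0 shut, 0.262 fully open at its stop, where the handles are parallel. Spring: about 3 N on each handle to start opening, about 8 N to hold fully open; a grip of 20 N or so holds it against its stop.
- tape: Bystander, leave alone: cardboard tape roll, 64 mm across, 22 mm high; origin at its underside.
- offcut: Bystander, leave alone: pale wood offcut, 45 x 70 x 22 mm; origin at its underside.
- tin: Bystander, leave alone: small bare metal tin, 48 mm across, 45 mm high; origin at its underside.
- square: Bystander, leave alone: try square lying flat, dark stock 110 mm long, 16 mm high, with a thin steel blade; origin at its underside.
- driver: Bystander, leave alone: screwdriver lying on the bench; origin at its underside.
- glue: Bystander, leave alone: white glue bottle, 52 mm across, 150 mm high; origin at its underside.
- mug: Bystander, leave alone: white mug, 80 mm across, 90 mm high; origin at its underside.
Mind the look-alikes: they are no part of the job. Leave any yellow look-alike of the stand alone.

How it is judged:
By the outcome, as a careful person would: the job done as asked, in the order asked, and still so for the second after the job is handed in, while the arm keeps its last pose, push and grip.
It also fails if it takes over 54 s, if anything falls off the work surface, if the arm or the gripper's body presses on something with over 40 N, if the wrist force passes 120 N, or if a joint passes its speed limit or range.

## Working session

There is one attempt and no reset: what is moved stays moved. The work goes in short steps, Python scripts to look and compute and a tool call to move; the robot and the scene stay as the last step left them, time stands still between calls to the robot, and variables do not carry over. Pictures are saved under pics/ and viewed, at most 10 in all, crops included, and the job is handed in when it is done.

Besides the shell and the picture viewer there is one more tool, called after ">>>" as a command line: name --argument value ..., lists and objects as JSON in quotes. move_arm: Moves the arm, as the interface text tells. Shifts and turns lie within -1 to 1; 1 stands for 25 mm of shift or 4 degrees of turn. Its arguments: {"type":"object","properties":{"motion":{"type":"array","items":{"type":"array"}},"grip_force":{"type":"number"}},"required":["motion"]}

```bash
mkdir -p pics
python3 - <<'E'
from workcell import *
import cv2
for n in("side","top"):
    cv2.imwrite(f"pics/{n}0.png",grab_frame(n)); print(n,camera_info(n))
s=state();print(s)
E
```

```text
side {'fx': 420.81998874619956, 'fy': 420.81998874619956, 'cx': 258.89565438532856, 'cy': 181.90613365004344, 'rvec': array([ 2.30201504, -0.27714567,  0.0961146 ]), 'tvec': array([-509.02422764,  162.68737704, 1042.98101537])}
top {'fx': 426.4107582858342, 'fy': 426.4107582858342, 'cx': 257.52347274469014, 'cy': 188.63016245636817, 'rvec': array([ 2.08667359, -2.12468154,  0.23353332]), 'tvec': array([   6.94929914,  548.52401527, 1156.81400755])}
{'time_s': 0.1, 'qpos': array([ 6.20499562e+01,  1.83488573e+01,  8.97012938e+01, -1.11729088e-03,
        7.20439830e+01, -1.14586280e+00]), 'qvel': array([ 0.02655207, -0.09855404, -0.19553374, -0.00402301, -0.00745074,
       -0.00535199]), 'effort': array([ 6.12588119e-04, -4.13333380e+01, -2.32511008e+01,  7.28062168e-02,
        4.21331625e-02, -6.42653913e-05]), 'ee_pos': array([259.07737635, 512.80283707, 213.18282055]), 'ee_rot': array([-1.79905863e+02, -8.20376918e-04,  1.53196164e+02]), 'force': array([-0.32809851,  0.20300803, -0.54482765]), 'torque': array([ 0.00786915, -0.01455096,  0.03677267]), 'gripper_force': 0.0, 'gripper_width': 91.15265597852338}
```

View pics/top0.png

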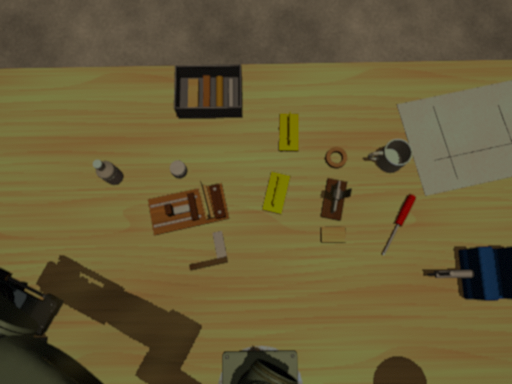

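View pics/side0.png

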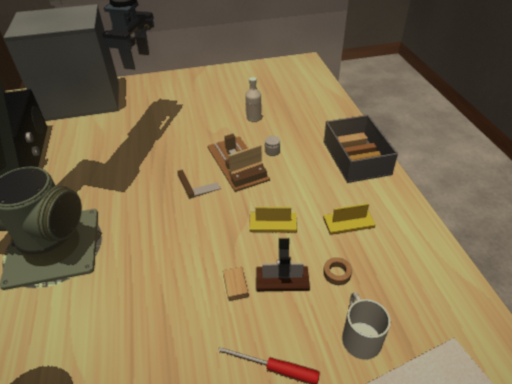

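The top view shows the holder at about (190,208) with the tab at its left (170,210) and the board at about (207,200). The stand with the clip is at about (336,198), and the yellow look-alikes are at (289,132) and (277,192). Next I'll enlarge the holder and stand in both views.

```bash
cat > h.py <<'E'
import numpy as np, cv2
from workcell import *
def cam(n):
    c=camera_info(n);R=cv2.Rodrigues(c["rvec"])[0];t=np.ravel(c["tvec"])
    return c,R,t
def ray(n,u,v):
    c,R,t=cam(n);d=R.T@np.array([(u-c["cx"])/c["fx"],(v-c["cy"])/c["fy"],1]);return -R.T@t,d
def onz(n,u,v,z):
    o,d=ray(n,u,v);return (o+d*(z-o[2])/d[2])[:2]
def px(n,p):
    c,R,t=cam(n);q=R@np.array(p,float)+t;return np.round([c["fx"]*q[0]/q[2]+c["cx"],c["fy"]*q[1]/q[2]+c["cy"]],1)
def crop(im,x,y,w,h,k):
    c=cv2.resize(im[y:y+h,x:x+w],None,fx=k,fy=k,interpolation=cv2.INTER_CUBIC)
    c=np.clip(c.astype(float)*1.6,0,255).astype(np.uint8)
    for i in range(0,w,10):
        cv2.line(c,(i*k,0),(i*k,6 if (x+i)%50 else 14),(255,255,255),1)
        if i%20==0: cv2.putText(c,str(x+i),(i*k,22),0,.35,(255,255,255),1)
    for i in range(0,h,10):
        cv2.line(c,(0,i*k),(6,i*k),(255,255,255),1)
        if i%20==0: cv2.putText(c,str(y+i),(8,i*k+4),0,.35,(255,255,255),1)
    return c
E
python3 - <<'E'
from h import *
t=cv2.imread("pics/top0.png");s=cv2.imread("pics/side0.png")
a=np.hstack([crop(t,140,170,100,75,4),crop(t,300,160,100,75,4)])
b=np.hstack([crop(s,195,125,100,75,4),crop(s,235,225,100,75,4)])
cv2.imwrite("pics/c1.png",np.vstack([a,b]))
E
```

```text
(no output)
```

View pics/c1.png

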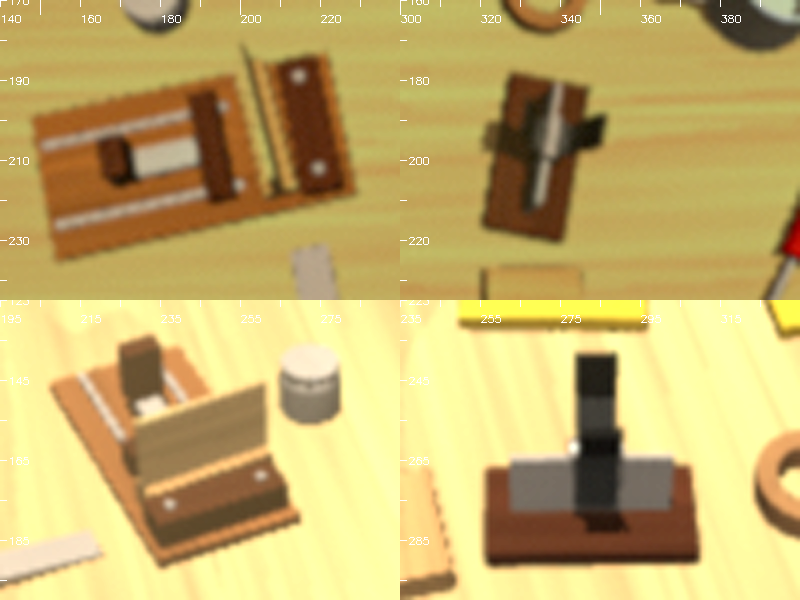

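The crops show the bed corners in the top view at about (148,199.5), (154,235.5), (229,218) and (221,183). The board leans on nothing and stands close to the fixed jaw, slightly skewed. The stand's base corners are at about (328,178), (347,182), (340.5,220.5) and (320.5,216.5), with the clip's handles spread left and right. Now I'll cast rays.

Run:
```python
from h import *
np.set_printoptions(precision=1,suppress=True)
def P(l,n,pts,z):
    q=np.array([onz(n,*p,z) for p in pts]);print(l,n,q.tolist() if 0 else q.round(1).tolist(),'mean',q.mean(0));return q
def A(a,b): d=b-a;return np.degrees(np.arctan2(d[1],d[0])),np.hypot(*d)
b=P('bed','top',[(148.2,199.5),(154.2,235.2),(229.2,218),(221.2,183.2)],10)
print([A(b[i],b[(i+1)%4]) for i in range(4)])
sb=P('bedside','side',[(195+162/4,125+262/4),(195+300/4,125+215/4)],10);print(A(sb[0],sb[1]))
s=P('stand','top',[(328,178.2),(347,181.7),(340.3,220.5),(320.5,216.5)],14)
print([A(s[i],s[(i+1)%4]) for i in range(4)])
s=P('strip','top',[(339.3,180.5),(334.5,211.5)],62);print(A(*s))
s=P('strip','side',[(262.3,264.8),(302.8,264.5)],62);print(A(*s))
s=P('cliphandles','top',[(321,195),(350.5,192.5)],120);print(A(*s))
s=P('cliphandles1','side',[(279.3,238.5),(289.2,238.5)],120);print(A(*s))
s=P('panel','side',[(228.3,156),(261.3,146)],90);print(A(*s))
s=P('panel','top',[(200.7,182),(207.5,218)],90);print(A(*s))
s=P('panelfoot?','top',[(205,186),(213,217)],32);print(A(*s))
s=P('block','top',[(188,193.5),(193,220.5),(199.3,219),(194,192.5)],33);print(A(s[0],s[1]),A(s[3],s[2]))
s=P('tabtop','top',[(164.8,205),(167,216)],70);print(A(*s))
s=P('tabtop','side',[(225.,136.5),(233.,134.5)],70);print(A(*s))
s=P('fixed','top',[(208.8,186.8),(214.8,218),(226,217),(220.5,184)],34);print(A(s[0],s[1]))
```

```text
bed top [[532.8, 321.0], [426.6, 299.6], [473.2, 81.5], [578.4, 105.0]] mean [502.7 201.8]
[(np.float64(-168.57254060968614), np.float64(108.25027240976281)), (np.float64(-77.96394262213735), np.float64(223.00223107653954)), (np.float64(12.591163570584676), np.float64(107.86082586450138)), (np.float64(101.93527376526144), np.float64(220.8077699212174))]
bedside side [[475.0, 78.0], [579.6, 101.0]] mean [527.3  89.5]
(np.float64(12.422921524461238), np.float64(107.10836270785916))
stand top [[587.0, -213.8], [575.3, -269.8], [459.3, -242.8], [472.1, -185.7]] mean [ 523.4 -228. ]
[(np.float64(-101.8604928765512), np.float64(57.1852876013407)), (np.float64(166.9121876292662), np.float64(119.03112317634029)), (np.float64(77.35704925468862), np.float64(58.57805644531878)), (np.float64(-13.768057375401849), np.float64(118.26941254813492))]
strip top [[567.8, -237.5], [478.3, -218.6]] mean [ 523.1 -228. ]
(np.float64(168.08845527105308), np.float64(91.5078200729113))
strip side [[480.0, -220.1], [565.7, -240.8]] mean [ 522.8 -230.4]
(np.float64(-13.520850312527783), np.float64(88.2251844857
[... 599 characters left out ...]
.6]
(np.float64(-165.47274536886187), np.float64(95.12284110260282))
block top [[543.8, 199.8], [464.3, 184.0], [468.3, 166.0], [546.5, 182.3]] mean [505.7 183. ]
(np.float64(-168.7985949016902), np.float64(81.13601080568553)) (np.float64(-168.1804100539802), np.float64(79.9275335008465))
tabtop top [[504.1, 258.3], [472.7, 251.2]] mean [488.4 254.8]
(np.float64(-167.2999733633711), np.float64(32.12662213452425))
tabtop side [[480.1, 251.2], [505.0, 255.0]] mean [492.6 253.1]
(np.float64(8.61757960812973), np.float64(25.193087384174397))
fixed top [[562.5, 139.2], [470.2, 121.3], [472.5, 89.1], [570.3, 105.0]] mean [518.9 113.7]
(np.float64(-169.0359998536964), np.float64(94.04288739574231))
```

>>> move_arm --motion '[[0, [0.91, -0.93, 0], [0, 0, 0.97]], [0, [0.91, -0.93, 0], [0, 0, 0.97]], [0, [0.91, -0.93, 0], [0, 0, 0.97]], [0, [0.91, -0.93, 0], [0, 0, 0.97]], [0, [0.91, -0.93, 0], [0, 0, 0.97]], [0, [0.91, -0.93, 0], [0, 0, 0.97]], [0, [0.91, -0.93, 0], [0, 0, 0.97]], [0, [0.91, -0.93, 0], [0, 0, 0.97]], [0, [0.91, -0.93, 0], [0, 0, 0.97]], [0, [0.91, -0.93, 0], [0, 0, 0.97]], [0, [0, 0, -0.8], [0, 0, 0]], [0, [0, 0, -0.8], [0, 0, 0]], [0, [0, 0, -0.8], [0, 0, 0]], [0, [0, 0, -0.8], [0, 0, 0]], [0, [0, 0, 0], [0, 0, 0]], [0, [0, 0, 0], [0, 0, 0]]]'

```text
time_s: 1.43
ee_pos: [486.1, 280.3, 133.1]
ee_rot: [-180.0, -0.2, -168.0]
force: [0.2, -1.0, 0.6]
gripper_width: 0.6
gripper_force: 0.0
```

Run:
```python
from h import *
t=grab_frame("top");s=grab_frame("side")
a=np.hstack([crop(t,130,170,100,75,4),crop(s,195,95,100,75,4)])
cv2.imwrite("pics/c2.png",a)
st=state();print(st["ee_pos"],st["ee_rot"],st["force"],st["gripper_width"])
```

```text
[487.45868461 281.19208416 135.05629579] [ 1.79965080e+02  1.00630311e-01 -1.67991706e+02] [-0.63404859  0.50851716  0.82440244] 0.5721914924907439
```

View pics/c2.png

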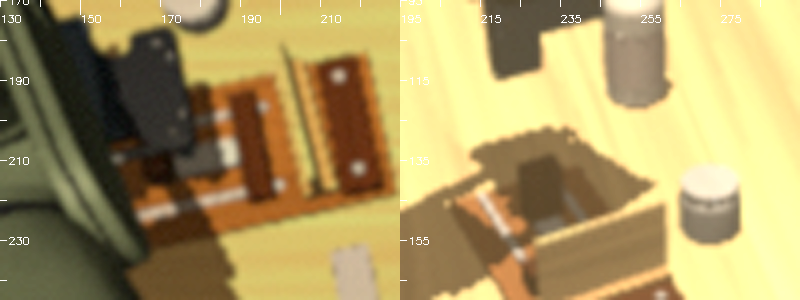

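The fingers are above and behind the tab: the finger tip is at side (222,114) and the tab at (230,142). I'll descend and start pushing along the holder's -y.

>>> move_arm --motion '[[0, [0, 0, -0.93], [0, 0, 0]], [0, [0, 0, -0.93], [0, 0, 0]], [0, [0, 0, -0.93], [0, 0, 0]], [0, [0, 0, -0.93], [0, 0, 0]], [0, [0, 0, 0], [0, 0, 0]], [0, [0, 0, 0], [0, 0, 0]]]'

```text
time_s: 2.03
ee_pos: [487.0, 281.0, 41.5]
ee_rot: [180.0, -0.0, -168.0]
force: [-0.3, -0.8, 0.8]
gripper_width: 0.4
gripper_force: 0.0
```

>>> move_arm --motion '[[0, [0.025, -0.117, 0], [0, 0, 0]], [0, [0.025, -0.117, 0], [0, 0, 0]], [0, [0.025, -0.117, 0], [0, 0, 0]], [0, [0.025, -0.117, 0], [0, 0, 0]], [0, [0.025, -0.117, 0], [0, 0, 0]], [0, [0.025, -0.117, 0], [0, 0, 0]], [0, [0, 0, 0], [0, 0, 0]]]'

```text
time_s: 2.62
ee_pos: [491.0, 262.9, 41.4]
ee_rot: [180.0, 0.1, -168.0]
force: [0.2, 0.6, 0.7]
gripper_width: 0.1
gripper_force: 0.3
```

>>> move_arm --motion '[[0, [0.025, -0.117, 0], [0, 0, 0]], [0, [0.025, -0.117, 0], [0, 0, 0]], [0, [0.025, -0.117, 0], [0, 0, 0]], [0, [0, 0, 0], [0, 0, 0]]]'

```text
time_s: 2.95
ee_pos: [492.6, 253.8, 40.9]
ee_rot: [-180.0, -0.0, -168.0]
force: [0.3, 0.6, -0.3]
gripper_width: 0.1
gripper_force: 0.3
```

>>> move_arm --motion '[[0, [0.025, -0.117, 0], [0, 0, 0]], [0, [0.025, -0.117, 0], [0, 0, 0]], [0, [0.025, -0.117, 0], [0, 0, 0]], [0, [0, 0, 0], [0, 0, 0]]]'

```text
time_s: 3.28
ee_pos: [494.0, 246.9, 41.0]
ee_rot: [179.8, 0.0, -168.1]
force: [-2.2, 8.7, 0.7]
gripper_width: 0.2
gripper_force: 4.3
```

>>> move_arm --motion '[[0, [0, 0, 0], [0, 0, 0]], [0, [0, 0, 0], [0, 0, 0]], [0, [0, 0, 0], [0, 0, 0]]]'

```text
time_s: 3.53
ee_pos: [494.0, 246.9, 41.0]
ee_rot: [179.8, 0.0, -168.1]
force: [-1.6, 7.2, 0.7]
gripper_width: 0.3
gripper_force: 3.9
```

Run:
```python
from h import *
t=grab_frame("top");s=grab_frame("side")
a=np.hstack([crop(t,140,170,100,75,4),crop(s,195,125,100,75,4)])
cv2.imwrite("pics/c3.png",a)
st=state();print(st["ee_pos"],st["ee_rot"],st["force"],st["gripper_width"])
```

```text
[493.97427185 246.93306399  40.93782355] [ 1.79849713e+02  4.69101894e-03 -1.68064144e+02] [-1.06303216  7.21807475  0.95827726] 0.4827035265940579
```

View pics/c3.png

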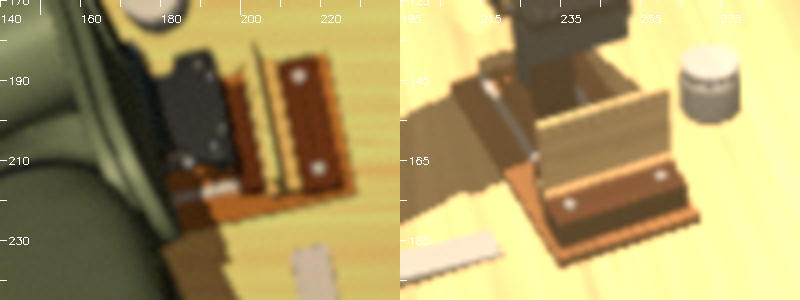

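The jaw's front block (top x about 205) now touches the foot, and the foot lies against the fixed jaw. The tool at own y of about 109.7 matches the shut position, with a steady 7 N. I'll press a little harder and hold.

>>> move_arm --motion '[[0, [0.008, -0.04, 0], [0, 0, 0]], [0, [0, 0, 0], [0, 0, 0]], [0, [0, 0, 0], [0, 0, 0]], [0, [0, 0, 0], [0, 0, 0]]]'

```text
time_s: 3.97
ee_pos: [494.0, 246.9, 41.0]
ee_rot: [179.8, 0.0, -168.1]
force: [-2.1, 10.1, -0.2]
gripper_width: 0.1
gripper_force: 5.7
```

>>> move_arm --motion '[[0, [0, 0, 0], [0, 0, 0]], [0, [0, 0, 0], [0, 0, 0]], [0, [0, 0, 0], [0, 0, 0]], [0, [0, 0, 0], [0, 0, 0]], [0, [0, 0, 0], [0, 0, 0]], [0, [0, 0, 0], [0, 0, 0]], [0, [0, 0, 0], [0, 0, 0]], [0, [0, 0, 0], [0, 0, 0]]]'

```text
time_s: 4.63
ee_pos: [494.0, 246.9, 41.0]
ee_rot: [179.8, 0.0, -168.1]
force: [-2.0, 10.2, -0.2]
gripper_width: 0.5
gripper_force: 5.6
```

>>> move_arm --motion '[[0, [-0.05, 0.24, 0], [0, 0, 0]], [0, [-0.12, 0.54, 0], [0, 0, 0]], [0, [0, 0, 0.5], [0, 0, 0]], [0, [0, 0, 1], [0, 0, 0]], [0, [0, 0, 1], [0, 0, 0]], [0, [0, 0, 1], [0, 0, 0]], [0, [0, 0, 1], [0, 0, 0]], [0, [0, 0, 1], [0, 0, 0]], [0, [0, 0, 1], [0, 0, 0]], [0, [0, 0, 0.5], [0, 0, 0]]]'

```text
time_s: 5.47
ee_pos: [491.0, 264.6, 219.0]
ee_rot: [180.0, 0.2, -168.0]
force: [1.3, -0.1, 0.5]
gripper_width: 0.3
gripper_force: 0.0
```

>>> move_arm --motion '[[91, [0.07, -0.98, 0], [0, 0, -0.31]], [91, [0.07, -0.98, 0], [0, 0, -0.31]], [91, [0.07, -0.98, 0], [0, 0, -0.31]], [91, [0.07, -0.98, 0], [0, 0, -0.31]], [91, [0.07, -0.98, 0], [0, 0, -0.31]], [91, [0.07, -0.98, 0], [0, 0, -0.31]], [91, [0.07, -0.98, 0], [0, 0, -0.31]], [91, [0.07, -0.98, 0], [0, 0, -0.31]], [91, [0.07, -0.98, 0], [0, 0, -0.31]], [91, [0.07, -0.98, 0], [0, 0, -0.31]], [91, [0.07, -0.98, 0], [0, 0, -0.31]], [91, [0.07, -0.98, 0], [0, 0, -0.31]], [91, [0.07, -0.98, 0], [0, 0, -0.31]], [91, [0.07, -0.98, 0], [0, 0, -0.31]], [91, [0.07, -0.98, 0], [0, 0, -0.31]], [91, [0.07, -0.98, 0], [0, 0, -0.31]], [91, [0.07, -0.98, 0], [0, 0, -0.31]], [91, [0.07, -0.98, 0], [0, 0, -0.31]], [91, [0.07, -0.98, 0], [0, 0, -0.31]], [91, [0.07, -0.98, 0], [0, 0, -0.31]]]'

```text
time_s: 7.13
ee_pos: [524.8, -226.8, 215.5]
ee_rot: [-180.0, -0.1, 167.1]
force: [0.1, 0.3, 0.1]
gripper_width: 91.1
gripper_force: 0.0
```

>>> move_arm --motion '[[91, [0, 0, 0], [0, 0, 0]], [91, [0, 0, 0], [0, 0, 0]], [91, [0, 0, 0], [0, 0, 0]]]'

```text
time_s: 7.38
ee_pos: [524.9, -225.2, 215.5]
ee_rot: [180.0, -0.1, 167.2]
force: [-0.4, -0.1, 0.1]
gripper_width: 91.1
gripper_force: 0.0
```

Run:
```python
from h import *
t=grab_frame("top");s=grab_frame("side")
cv2.imwrite("pics/t4.png",t);cv2.imwrite("pics/s4.png",s)
a=np.hstack([crop(t,150,170,100,75,4),crop(s,195,125,100,75,4)])
b=np.hstack([crop(t,290,160,100,75,4),crop(s,235,200,100,75,4)])
cv2.imwrite("pics/c4.png",np.vstack([a,b]))
st=state();print(st["ee_pos"],st["ee_rot"],st["force"],st["gripper_width"])
```

```text
[ 525.04940996 -224.76712776  215.86146993] [ 1.79981123e+02 -4.51925049e-02  1.67266286e+02] [-0.12282367 -0.18318609  0.06316909] 90.90917228635193
```

View pics/c4.png

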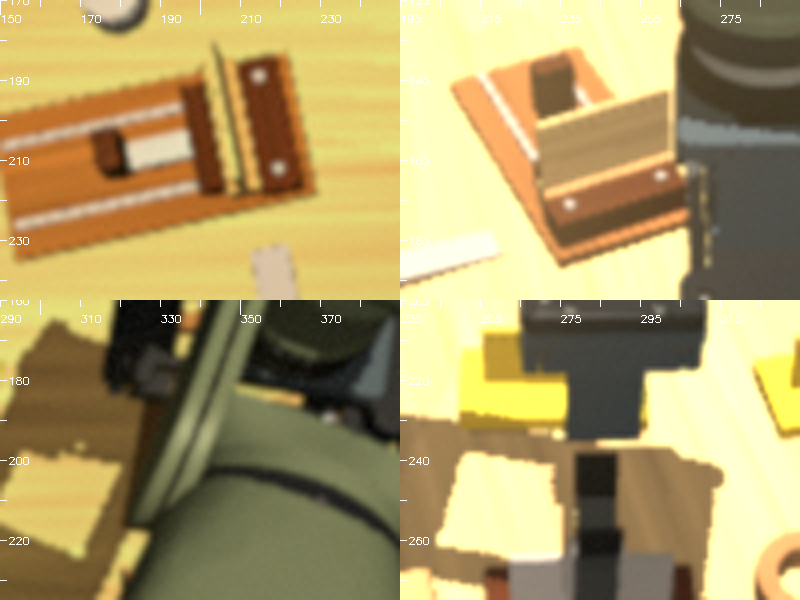

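The jaw is shut on the foot, and the board's top edge in the side view runs from (229.3,156.3) to (262.2,148). The gripper is above the clip: finger centre at side x of about 286, handle centre at about 284. Next I'll compare predicted points with what I measured.

Run:
```python
from h import *
a=np.radians(12);ux=np.array([np.cos(a),np.sin(a)]);uy=np.array([-ux[1],ux[0]])
O=np.array([516.3,139.5])
def rel(p): d=p-O;return np.round([d@ux,d@uy],1)
for p in [(229.3,156.3),(262.2,148)]: print('side top edge, near line (top of -y face or far?)',rel(onz("side",*p,90)))
for p in [(229.5,157.2),(262.2,147.6)]: print(rel(onz("side",*p,90)))
for u,v in [(203.2,180.5),(208.7,217.5)]: print('top',rel(onz("top",u,v,90)))
for x in(-50,50):
  for y in(-3,3):
    p=[*(O+ux*x+uy*y),90];print(x,y,px("side",p),px("top",p))
# profile across plate in both pictures
s=cv2.imread("pics/s4.png").astype(int).sum(2);t=cv2.imread("pics/t4.png").astype(int).sum(2)
for c in(235,245,255):print(c,146,s[146:176,c].tolist())
for r in(190,198,206):print(r,198,t[r,198:218].tolist())
# rows through left/right plate end in side
for r in (160,164):print(r,222,s[r,222:234].tolist(),256,s[r-6,256:268].tolist())
# fixed camera check: TCP projection
st=state();print(px("side",st["ee_pos"]))
b=np.radians(-12.8);S=np.array([523,-229]);wx=np.array([np.cos(b),np.sin(b)]);wy=np.array([-wx[1],wx[0]])
for x in(-12,12):
  for y in(-27,27): p=[*(S+wx*(x+3)+wy*y),120];print('clip',x,y,px("side",p))
for c in(284,):print(225,s[225:275,c].tolist())
for r in(242,254,262):print(r,274,s[r,274:296].tolist())
```

```text
side top edge, near line (top of -y face or far?) [-44.2   1.7]
side top edge, near line (top of -y face or far?) [52.1 -5.6]
[-45.2  -2.2]
[52.9 -4. ]
top [52.5 -1.9]
top [-53.3   4.2]
-50 -3 [228.  157.9] [211.  215.8]
-50 3 [227.1 156.6] [208.9 216.2]
50 -3 [261.1 147.7] [203.8 181.3]
50 3 [260.2 146.5] [201.7 181.7]
235 146 [166, 166, 165, 166, 163, 163, 188, 324, 411, 361, 280, 267, 266, 263, 268, 272, 267, 257, 257, 264, 270, 270, 272, 273, 287, 367, 420, 349, 257, 260]
245 146 [357, 345, 342, 346, 405, 431, 351, 272, 264, 263, 261, 264, 269, 260, 255, 252, 261, 265, 267, 267, 269, 285, 370, 383, 295, 223, 211, 208, 207, 213]
255 146 [512, 508, 461, 353, 263, 253, 258, 258, 262, 264, 258, 250, 248, 251, 258, 263, 266, 269, 311, 394, 398, 299, 217, 205, 204, 203, 206, 207, 179, 144]
190 198 [193, 173, 187, 247, 314, 344, 307, 222, 217, 288, 297, 245, 163, 115, 134, 199, 238, 218, 158, 125]
198 198 [107, 113, 114, 112, 195, 300, 337, 328, 271, 200, 237, 297, 282, 194, 124, 113, 117, 109, 112, 118]
206 198 [162, 108, 104, 109, 107, 117, 197, 298, 347, 328, 245, 201, 274, 315, 297,
[... 266 characters left out ...]
9, 298, 247, 257, 268, 267]
[284.4 214.5]
clip -12 -27 [279.2 258. ]
clip -12 27 [278.1 237.5]
clip 12 -27 [291.  257.8]
clip 12 27 [289.4 237.3]
225 [115, 118, 111, 113, 114, 119, 114, 113, 113, 152, 315, 306, 202, 121, 62, 57, 52, 54, 55, 51, 49, 53, 50, 52, 84, 98, 101, 101, 100, 103, 99, 87, 64, 45, 44, 40, 48, 37, 47, 71, 79, 82, 85, 89, 89, 90, 90, 90, 88, 91]
242 274 [238, 226, 232, 229, 169, 85, 59, 55, 56, 52, 54, 55, 53, 47, 69, 154, 220, 240, 240, 232, 226, 226]
254 274 [488, 371, 240, 221, 223, 169, 112, 99, 98, 99, 103, 98, 98, 101, 123, 186, 215, 221, 224, 226, 233, 239]
262 274 [505, 377, 225, 226, 238, 164, 65, 42, 41, 39, 37, 40, 39, 36, 42, 62, 157, 204, 214, 216, 217, 219]
```

>>> move_arm --motion '[[91, [0.03, -0.19, -0.5], [0, 0, 0]], [91, [0, 0, -1], [0, 0, 0]], [91, [0, 0, -1], [0, 0, 0]], [91, [0, 0, -1], [0, 0, 0]], [91, [0, 0, -1], [0, 0, 0]], [91, [0, 0, -0.5], [0, 0, 0]], [91, [0, 0, 0], [0, 0, 0]], [91, [0, 0, 0], [0, 0, 0]]]'

```text
time_s: 8.15
ee_pos: [525.9, -229.7, 90.8]
ee_rot: [180.0, -0.1, 167.3]
force: [-0.1, -0.2, 0.3]
gripper_width: 91.1
gripper_force: 0.0
```

>>> move_arm --motion '[[60, [0, 0, 0], [0, 0, 0]], [50, [0, 0, 0], [0, 0, 0]], [40, [0, 0, 0], [0, 0, 0]], [35, [0, 0, 0], [0, 0, 0]], [30, [0, 0, 0], [0, 0, 0]], [24, [0, 0, 0], [0, 0, 0]], [20, [0, 0, 0], [0, 0, 0]], [20, [0, 0, 0], [0, 0, 0]], [20, [0, 0, 0], [0, 0, 0]]]' --grip_force 25

```text
time_s: 8.9
ee_pos: [527.3, -231.5, 93.1]
ee_rot: [-179.9, 0.2, 167.2]
force: [-0.8, -0.8, 11.3]
gripper_width: 33.9
gripper_force: 7.6
```

Run:
```python
from h import *
s=grab_frame("side");t=grab_frame("top")
cv2.imwrite("pics/c5.png",np.hstack([crop(s,235,200,100,100,4),crop(t,290,160,100,100,4)]))
```

```text
(no output)
```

View pics/c5.png

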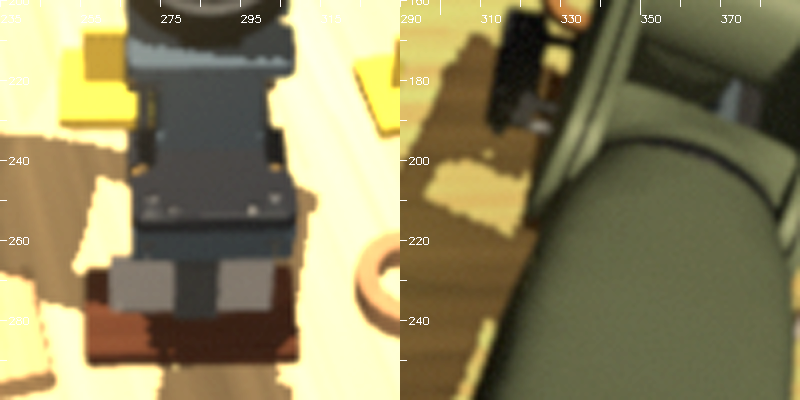

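The fingers straddle the handles, and the jaw at side (284,271) still overlaps the strip. The gripper is still closing at 34 mm, so I'll let it settle.

>>> move_arm --motion '[[20, [0, 0, 0], [0, 0, 0]], [20, [0, 0, 0], [0, 0, 0]], [20, [0, 0, 0], [0, 0, 0]], [20, [0, 0, 0], [0, 0, 0]]]'

```text
time_s: 9.33
ee_pos: [527.6, -230.6, 93.6]
ee_rot: [180.0, 0.3, 167.2]
force: [0.5, 2.9, 12.4]
gripper_width: 27.7
gripper_force: 25.0
```

>>> move_arm --motion '[[20, [0, 0, 0.2], [0, 0, 0]], [20, [0, 0, 0.4], [0, 0, 0]], [20, [0, 0, 0.7], [0, 0, 0]], [20, [0, 0, 0.7], [0, 0, 0]], [20, [0, 0, 1], [0, 0, 0]], [20, [0, 0, 1], [0, 0, 0]], [20, [0, 0, 1], [0, 0, 0]], [20, [0, 0, 0], [0, 0, 0]], [20, [0, 0, 0], [0, 0, 0]]]'

```text
time_s: 10.08
ee_pos: [526.4, -230.9, 217.2]
ee_rot: [-180.0, 0.2, 167.2]
force: [-0.9, -0.4, -0.7]
gripper_width: 27.6
gripper_force: 24.9
```

>>> move_arm --motion '[[20, [-0.02, 0.4, 0], [0, 0, 0.3]], [20, [-0.02, 0.7, 0], [0, 0, 0.3]], [20, [-0.02, 0.9, 0], [0, 0, 0.4]], [20, [-0.02, 0.9, 0], [0, 0, 0.4]], [20, [-0.02, 0.9, 0], [0, 0, 0.4]], [20, [-0.02, 0.9, 0], [0, 0, 0.4]], [20, [-0.02, 0.9, 0], [0, 0, 0.4]], [20, [-0.02, 0.9, 0], [0, 0, 0.4]], [20, [-0.02, 0.9, 0], [0, 0, 0.4]], [20, [-0.02, 0.9, 0], [0, 0, 0.4]], [20, [-0.02, 0.9, 0], [0, 0, 0.4]], [20, [-0.02, 0.9, 0], [0, 0, 0.4]], [20, [-0.02, 0.9, 0], [0, 0, 0.4]], [20, [-0.02, 0.9, 0], [0, 0, 0.4]], [20, [-0.02, 0.9, 0], [0, 0, 0.4]], [20, [-0.02, 0.9, 0], [0, 0, 0.4]], [20, [-0.02, 0.8, 0], [0, 0, 0]], [20, [-0.02, 0.44, 0], [0, 0, 0]], [20, [0, 0, 0], [0, 0, 0]], [20, [0, 0, 0], [0, 0, 0]]]'

```text
time_s: 11.75
ee_pos: [516.1, 142.8, 214.9]
ee_rot: [-180.0, -0.1, -167.9]
force: [-0.5, -0.2, -1.6]
gripper_width: 27.4
gripper_force: 24.9
```

Run:
```python
from h import *
s=grab_frame("side");t=grab_frame("top");cv2.imwrite("pics/s6.png",s);cv2.imwrite("pics/t6.png",t)
cv2.imwrite("pics/c6.png",np.hstack([crop(s,195,85,100,100,4),crop(t,150,150,100,100,4)]))
st=state();print(st["ee_pos"],st["ee_rot"],st["force"],st["gripper_width"])
```

```text
[516.61684855 141.9629862  215.45905389] [-1.79967101e+02 -7.61144575e-02 -1.68025588e+02] [-0.35891056 -0.58199265 -0.17004505] 27.129368586570983
```

View pics/c6.png

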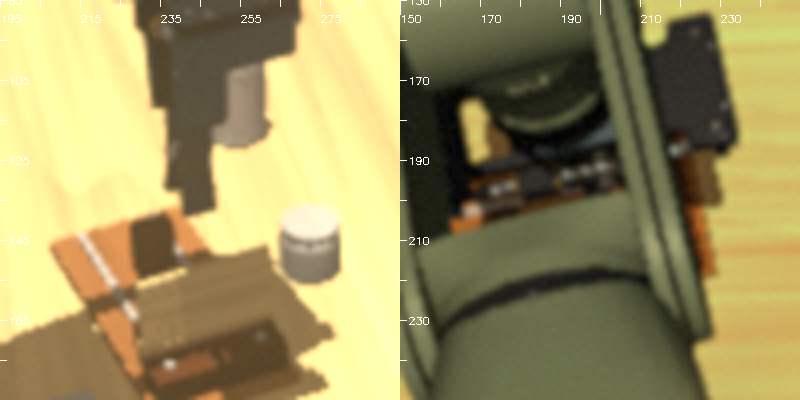

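The clip is held open above the board. The near jaw's lower edge runs from (238,138.5) to (248.5,137) in the side view, and the board's edge is below, running from (228,157) to (262,147). I'll compare that with the predicted jaw tip.

Run:
```python
from h import *
a=np.radians(12);ux=np.array([np.cos(a),np.sin(a)]);uy=np.array([-ux[1],ux[0]])
C=np.array([516.6,142.2]);B=np.array([517.1,143.2])
for zp in(190,):
  for y in(-17,17):
    print(zp,y,[px("side",[*(C+ux*x+uy*y),zp-43.5]) for x in(-12,12)])
print('plate top line',[px("side",[*(B+ux*x),90]) for x in(-50,50)],[px("top",[*(B+ux*x),90]) for x in(-50,50)])
print('plate mid',px("side",[*B,90]))
s=cv2.imread("pics/s6.png").astype(int).sum(2)
for c in(239,241,243,245,247):print(c,128,s[128:146,c].tolist())
for r in(124,128,132,135):print(r,230,s[r,230:254].tolist())
```

```text
190 -17 [array([241.8, 139.6]), array([250. , 137.2])]
190 17 [array([236.7, 132.8]), array([244.9, 130.4])]
plate top line [array([227.6, 156.4]), array([260.6, 146.3])] [array([208.6, 215.7]), array([201.4, 181.2])]
plate mid [244.3 151.3]
239 128 [144, 144, 141, 153, 224, 312, 365, 380, 355, 312, 297, 295, 292, 282, 273, 267, 261, 274]
241 128 [147, 147, 149, 148, 151, 155, 162, 161, 162, 160, 189, 288, 318, 304, 299, 298, 296, 297]
243 128 [147, 148, 148, 149, 149, 148, 145, 146, 145, 152, 226, 371, 420, 379, 338, 316, 302, 298]
245 128 [145, 146, 146, 146, 145, 145, 149, 146, 149, 176, 313, 410, 437, 440, 437, 420, 367, 327]
247 128 [196, 185, 176, 161, 157, 155, 154, 149, 158, 243, 391, 452, 457, 455, 449, 447, 442, 435]
124 230 [453, 453, 452, 448, 444, 426, 326, 216, 180, 154, 144, 148, 147, 146, 147, 148, 159, 254, 389, 449, 453, 451, 446, 443]
128 230 [458, 454, 455, 455, 450, 412, 288, 165, 142, 144, 146, 147, 148, 147, 146, 145, 149, 196, 368, 445, 454, 455, 452, 449]
132 230 [445, 445, 446, 453, 454, 413, 310, 240, 238, 224, 185, 151, 145, 149, 144, 145, 145, 157, 244, 382, 447, 456, 456, 453]
135 230 [446, 447, 442, 439, 446, 453, 453, 450, 435, 380, 261, 161, 148, 146, 147, 146, 148, 149, 211, 364, 434, 444, 451, 456]
```

>>> move_arm --motion '[[20, [0.16, 0, 0], [0, 0, 0]], [20, [0, 0, -0.6], [0, 0, 0]], [20, [0, 0, -0.8], [0, 0, 0]], [20, [0, 0, -0.6], [0, 0, 0]], [20, [0, 0, -0.3], [0, 0, 0]], [20, [0, 0, -0.1], [0, 0, 0]], [20, [0, 0, 0], [0, 0, 0]], [20, [0, 0, 0], [0, 0, 0]]]'

```text
time_s: 12.52
ee_pos: [521.7, 142.7, 156.8]
ee_rot: [180.0, 0.1, -168.0]
force: [0.3, 0.3, 0.5]
gripper_width: 27.6
gripper_force: 24.9
```

Run:
```python
from h import *
s=grab_frame("side");cv2.imwrite("pics/s7.png",s)
cv2.imwrite("pics/c7.png",crop(s,205,105,75,75,8))
st=state();print(st["ee_pos"],st["ee_rot"],st["force"],st["gripper_width"])
```

```text
[521.79568968 142.86532186 156.96758516] [ 1.79994564e+02  1.16452039e-01 -1.68017488e+02] [-0.17723856  0.37176213 -0.80609204] 27.490106756736726
```

View pics/c7.png

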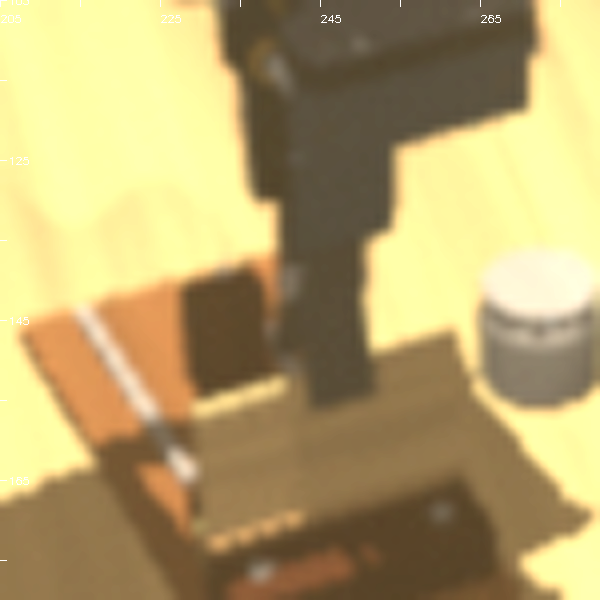

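The near jaw tip is in front of the plate at (243.5–251.6, 155.5), and the edge's middle is at (244.8,151), so the clip is centred along x. I'll lower to the final depth, watching the force, then check the y centring by feel.

>>> move_arm --motion '[[20, [0, 0, -0.2], [0, 0, 0]], [20, [0, 0, -0.2], [0, 0, 0]], [20, [0, 0, -0.1], [0, 0, 0]], [20, [0, 0, 0], [0, 0, 0]], [20, [0, 0, 0], [0, 0, 0]]]'

```text
time_s: 12.98
ee_pos: [520.8, 142.9, 143.2]
ee_rot: [180.0, -0.0, -168.0]
force: [-0.4, 0.6, -0.8]
gripper_width: 27.2
gripper_force: 24.9
```

>>> move_arm --motion '[[20, [0, 0, -0.1], [0, 0, 0]], [20, [0, 0, -0.1], [0, 0, 0]], [20, [0, 0, -0.1], [0, 0, 0]], [20, [0, 0, 0], [0, 0, 0]], [20, [0, 0, 0], [0, 0, 0]]]'

```text
time_s: 13.4
ee_pos: [520.8, 142.9, 135.8]
ee_rot: [180.0, -0.0, -168.0]
force: [1.1, -0.3, -0.8]
gripper_width: 27.3
gripper_force: 24.9
```

>>> move_arm --motion '[[20, [-0.017, 0.078, 0], [0, 0, 0]], [20, [0, 0, 0], [0, 0, 0]], [20, [0, 0, 0], [0, 0, 0]]]'

```text
time_s: 13.65
ee_pos: [520.6, 145.0, 136.1]
ee_rot: [180.0, 0.0, -168.0]
force: [-0.4, 0.0, -2.1]
gripper_width: 27.0
gripper_force: 24.9
```

>>> move_arm --motion '[[20, [-0.017, 0.078, 0], [0, 0, 0]], [20, [0, 0, 0], [0, 0, 0]], [20, [0, 0, 0], [0, 0, 0]]]'

```text
time_s: 13.9
ee_pos: [520.1, 146.9, 136.0]
ee_rot: [180.0, 0.0, -168.0]
force: [0.9, -0.1, -1.2]
gripper_width: 27.7
gripper_force: 24.9
```

>>> move_arm --motion '[[20, [-0.013, 0.059, 0], [0, 0, 0]], [20, [0, 0, 0], [0, 0, 0]], [20, [0, 0, 0], [0, 0, 0]]]'

```text
time_s: 14.15
ee_pos: [519.9, 148.2, 136.0]
ee_rot: [-180.0, 0.0, -168.0]
force: [0.1, -1.6, -0.2]
gripper_width: 27.4
gripper_force: 24.9
```

>>> move_arm --motion '[[20, [-0.013, 0.059, 0], [0, 0, 0]], [20, [0, 0, 0], [0, 0, 0]], [20, [0, 0, 0], [0, 0, 0]]]'

```text
time_s: 14.4
ee_pos: [519.5, 149.8, 136.0]
ee_rot: [180.0, 0.0, -168.0]
force: [-0.6, -0.5, -0.1]
gripper_width: 27.1
gripper_force: 24.9
```

>>> move_arm --motion '[[20, [-0.013, 0.059, 0], [0, 0, 0]], [20, [0, 0, 0], [0, 0, 0]], [20, [0, 0, 0], [0, 0, 0]]]'

```text
time_s: 14.65
ee_pos: [519.2, 151.3, 136.0]
ee_rot: [180.0, 0.0, -168.0]
force: [-0.4, -0.7, 0.1]
gripper_width: 27.2
gripper_force: 24.9
```

>>> move_arm --motion '[[20, [0, 0, 0], [0, 0, 0]], [20, [0, 0, 0], [0, 0, 0]]]'

```text
time_s: 14.82
ee_pos: [519.2, 151.3, 135.9]
ee_rot: [180.0, -0.0, -168.0]
force: [0.0, -0.8, 0.1]
gripper_width: 27.8
gripper_force: 24.9
```

>>> move_arm --motion '[[20, [-0.008, 0.039, 0], [0, 0, 0]], [20, [0, 0, 0], [0, 0, 0]], [20, [0, 0, 0], [0, 0, 0]]]'

```text
time_s: 15.07
ee_pos: [519.0, 152.2, 136.0]
ee_rot: [180.0, -0.0, -168.0]
force: [0.2, -0.1, 0.4]
gripper_width: 27.4
gripper_force: 24.9
```

>>> move_arm --motion '[[20, [-0.008, 0.039, 0], [0, 0, 0]], [20, [0, 0, 0], [0, 0, 0]], [20, [0, 0, 0], [0, 0, 0]]]'

```text
time_s: 15.32
ee_pos: [518.7, 153.2, 136.0]
ee_rot: [180.0, -0.0, -168.0]
force: [-0.0, -0.8, 0.7]
gripper_width: 27.4
gripper_force: 24.9
```

Run:
```python
from h import *
s=grab_frame("side");cv2.imwrite("pics/s8.png",s)
f=[]
for i in range(4): grab_frame("side");f.append(state()["force"])
print(np.round(f,1))
a=crop(cv2.imread("pics/s4.png"),215,120,60,60,6);b=crop(s,215,120,60,60,6)
cv2.imwrite("pics/c8.png",np.hstack([a,b]))
```

```text
[[ 0.5 -0.2 -0.2]
 [-0.4 -0.5 -0.2]
 [ 0.2 -1.1 -0.6]
 [ 0.  -0.9 -0.3]]
```

View pics/c8.png

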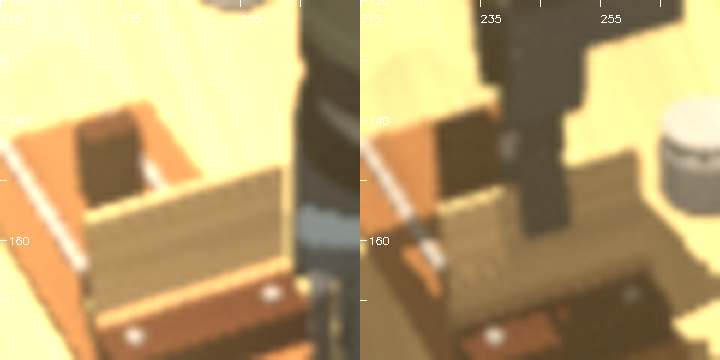

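The right half shows the near jaw in front of the board, with its tip at about (242–250, 159), and the board hasn't moved from the left-hand "before" picture. There is no clear contact yet, so I'll compare the jaw pixels with the prediction.

Run:
```python
from h import *
a=np.radians(12);ux=np.array([np.cos(a),np.sin(a)]);uy=np.array([-ux[1],ux[0]])
C=np.array([518.7,153.2])
for zp in(110.4,):
  for y in(-17,-14):
    print(zp,y,[px("side",[*(C+ux*x+uy*y),zp-43.5]) for x in(-12,12)])
C7=np.array([521.7,142.8])
print('c7',[px("side",[*(C7+ux*x-15.5*uy),156.9-25.6-43.5]) for x in(-12,12)])
print('dz10',px("side",[*C,100])-px("side",[*C,90]),'dy10',px("side",[*(C+10*uy),90])-px("side",[*C,90]))
B=np.array([517.1,143.2]);print('B rel C',(B-C)@ux,(B-C)@uy)
s=cv2.imread("pics/s8.png").astype(int);s=s.sum(2)
for c in(243,245,247,249):print(c,150,s[150:168,c].tolist())
for r in(148,152,156,158):print(r,236,s[r,236:256].tolist())
s=cv2.imread("pics/s7.png").astype(int).sum(2)
for c in(244,246,248,250):print('s7',c,148,s[148:162,c].tolist())
```

```text
110.4 -17 [array([243. , 160.1]), array([250.9, 157.7])]
110.4 -14 [array([242.6, 159.5]), array([250.4, 157. ])]
c7 [array([244.3, 156.1]), array([252.3, 153.6])]
dz10 [-0.2 -2.8] dy10 [-1.5 -2. ]
B rel C -3.644153069351705 -9.448817302029637
243 150 [137, 136, 139, 137, 138, 140, 138, 140, 143, 162, 192, 207, 214, 217, 215, 219, 218, 214]
245 150 [139, 140, 137, 137, 138, 137, 135, 136, 143, 180, 205, 216, 216, 219, 219, 220, 214, 203]
247 150 [139, 139, 140, 136, 137, 140, 136, 141, 161, 191, 207, 217, 218, 219, 219, 216, 208, 191]
249 150 [181, 164, 160, 160, 153, 149, 145, 158, 187, 205, 208, 214, 219, 220, 219, 216, 201, 185]
148 236 [128, 130, 133, 135, 132, 135, 140, 141, 139, 138, 140, 138, 153, 198, 224, 225, 223, 221, 218, 219]
152 236 [339, 323, 273, 225, 207, 173, 143, 139, 137, 137, 138, 140, 142, 160, 196, 214, 213, 214, 214, 218]
156 236 [250, 241, 224, 211, 208, 183, 151, 138, 137, 135, 140, 136, 137, 145, 190, 209, 210, 210, 210, 209]
158 236 [248, 249, 230, 222, 217, 196, 161, 143, 144, 143, 155, 161, 173, 187, 200, 203, 205, 205, 206, 207]
s7 244 148 [141, 138, 141, 141, 141, 142, 145, 155, 187, 207, 215, 213, 208, 206]
s7 246 148 [142, 138, 138, 138, 137, 137, 139, 157, 191, 215, 213, 208, 205, 205]
s7 248 148 [139, 136, 140, 136, 140, 138, 150, 183, 211, 216, 210, 206, 204, 207]
s7 250 148 [170, 152, 141, 142, 139, 143, 164, 198, 215, 211, 208, 204, 204, 207]
```

>>> move_arm --motion '[[20, [-0.008, 0.039, 0], [0, 0, 0]], [20, [0, 0, 0], [0, 0, 0]], [20, [0, 0, 0], [0, 0, 0]]]'

```text
time_s: 15.82
ee_pos: [518.5, 154.2, 136.0]
ee_rot: [180.0, 0.0, -168.0]
force: [0.0, -0.4, -0.1]
gripper_width: 27.4
gripper_force: 24.9
```

>>> move_arm --motion '[[20, [-0.008, 0.039, 0], [0, 0, 0]], [20, [0, 0, 0], [0, 0, 0]], [20, [0, 0, 0], [0, 0, 0]]]'

```text
time_s: 16.07
ee_pos: [518.3, 155.2, 136.0]
ee_rot: [180.0, -0.0, -168.0]
force: [-0.6, -0.7, -0.4]
gripper_width: 27.1
gripper_force: 24.9
```

>>> move_arm --motion '[[20, [-0.008, 0.039, 0], [0, 0, 0]], [20, [0, 0, 0], [0, 0, 0]], [20, [0, 0, 0], [0, 0, 0]]]'

```text
time_s: 16.32
ee_pos: [518.1, 156.2, 136.0]
ee_rot: [180.0, 0.0, -168.0]
force: [-0.3, -0.1, -0.8]
gripper_width: 27.3
gripper_force: 24.9
```

Run:
```python
from h import *
s=grab_frame("side");cv2.imwrite("pics/s9.png",s)
I={k:(cv2.imread(f"pics/s{k}.png") ).astype(int) for k in(4,7,8,9)}
for k,v in I.items():
  g=v.sum(2)
  for c in(231,236,256,259):print(k,c,142,g[142:160,c].tolist())
  print(k,'foot/jaw',g[160:180,236].tolist(), g[160:180,256].tolist())
  print(k,'rows',g[140,228:254].tolist())
print(np.round(state()["ee_pos"],1),np.round(state()["force"],1),state()["torque"])
```

```text
4 231 142 [220, 193, 176, 173, 174, 172, 170, 170, 170, 168, 169, 182, 280, 426, 399, 300, 274, 266]
4 236 142 [177, 166, 166, 167, 168, 166, 163, 165, 163, 163, 210, 383, 422, 335, 268, 261, 260, 264]
4 256 142 [521, 520, 520, 519, 518, 506, 435, 323, 266, 258, 256, 258, 266, 261, 254, 247, 249, 250]
4 259 142 [512, 514, 516, 516, 508, 447, 338, 265, 255, 257, 257, 263, 264, 253, 247, 247, 248, 255]
4 foot/jaw [269, 269, 261, 256, 254, 267, 272, 272, 272, 274, 313, 397, 400, 311, 291, 370, 350, 262, 226, 216] [258, 264, 264, 272, 333, 405, 371, 270, 212, 206, 201, 204, 205, 206, 173, 140, 136, 133, 136, 155]
4 rows [299, 264, 252, 238, 229, 228, 226, 222, 224, 243, 307, 341, 350, 377, 438, 490, 508, 506, 515, 526, 531, 525, 518, 511, 510, 510]
7 231 142 [138, 134, 134, 133, 138, 131, 135, 133, 133, 129, 133, 144, 237, 372, 345, 255, 231, 226]
7 236 142 [133, 135, 132, 130, 130, 131, 131, 129, 131, 133, 174, 328, 364, 287, 228, 219, 220, 223]
7 256 142 [457, 457, 459, 456, 441, 348, 239, 215, 217, 216, 213, 213, 218, 216, 209, 207, 204, 207]
7 259 142 [451, 451, 454, 443, 360, 250, 2
[... 1294 characters left out ...]
4, 131, 131, 132, 141, 219, 344, 331, 271, 263, 260, 253, 257, 265, 263]
9 256 142 [457, 452, 409, 305, 229, 225, 225, 223, 218, 218, 225, 222, 213, 211, 210, 211, 215, 222]
9 259 142 [447, 411, 312, 233, 222, 225, 223, 219, 219, 225, 219, 217, 212, 211, 213, 215, 223, 221]
9 foot/jaw [255, 242, 223, 225, 224, 219, 220, 222, 217, 209, 195, 188, 176, 161, 228, 319, 302, 226, 189, 182] [222, 225, 220, 211, 194, 189, 169, 139, 128, 125, 125, 126, 126, 125, 124, 123, 123, 125, 123, 125]
9 rows [192, 160, 146, 142, 136, 134, 133, 133, 138, 139, 140, 143, 142, 138, 140, 137, 138, 138, 138, 159, 287, 408, 448, 447, 445, 448]
[518.1 156.2 136. ] [ 0.9 -0.8 -0.9] [-0.06965861 -0.07380791 -0.00815269]
```

The board's top edge has moved by about 2.7 px since the probing began, so my gentle probing was tilting the board rather than meeting resistance. I'll go back to the start of the probe and check the board and jaw.

>>> move_arm --motion '[[20, [0.03, -0.14, 0], [0, 0, 0]], [20, [0.03, -0.14, 0], [0, 0, 0]], [20, [0.03, -0.14, 0], [0, 0, 0]], [20, [0.03, -0.14, 0], [0, 0, 0]], [20, [0.01, -0.04, 0], [0, 0, 0]], [20, [0, 0, 0], [0, 0, 0]], [20, [0, 0, 0], [0, 0, 0]], [20, [0, 0, 0], [0, 0, 0]]]'

```text
time_s: 17.03
ee_pos: [521.4, 141.1, 136.0]
ee_rot: [180.0, 0.0, -168.0]
force: [-0.1, 0.8, -0.3]
gripper_width: 27.0
gripper_force: 24.9
```

Run:
```python
from h import *
s=grab_frame("side");cv2.imwrite("pics/s10.png",s)
for k in(4,7,9,10):
  g=cv2.imread(f"pics/s{k}.png").astype(int).sum(2)
  for c in(231,236,259):print(k,c,142,g[142:160,c].tolist())
  print(k,'foot',g[160:182,236].tolist())
  print(k,'tab left',[g[r,220:236].tolist() for r in(140,146)])
print(np.round(state()["ee_pos"],1),np.round(state()["force"],1))
```

```text
4 231 142 [220, 193, 176, 173, 174, 172, 170, 170, 170, 168, 169, 182, 280, 426, 399, 300, 274, 266]
4 236 142 [177, 166, 166, 167, 168, 166, 163, 165, 163, 163, 210, 383, 422, 335, 268, 261, 260, 264]
4 259 142 [512, 514, 516, 516, 508, 447, 338, 265, 255, 257, 257, 263, 264, 253, 247, 247, 248, 255]
4 foot [269, 269, 261, 256, 254, 267, 272, 272, 272, 274, 313, 397, 400, 311, 291, 370, 350, 262, 226, 216, 192, 167]
4 tab left [[504, 501, 483, 461, 437, 393, 382, 356, 299, 264, 252, 238, 229, 228, 226, 222], [323, 333, 337, 340, 346, 345, 337, 279, 203, 175, 171, 174, 171, 170, 169, 166]]
7 231 142 [138, 134, 134, 133, 138, 131, 135, 133, 133, 129, 133, 144, 237, 372, 345, 255, 231, 226]
7 236 142 [133, 135, 132, 130, 130, 131, 131, 129, 131, 133, 174, 328, 364, 287, 228, 219, 220, 223]
7 259 142 [451, 451, 454, 443, 360, 250, 219, 217, 217, 215, 215, 217, 214, 209, 205, 204, 209, 213]
7 foot [231, 232, 223, 219, 222, 225, 229, 230, 234, 236, 259, 279, 228, 154, 142, 169, 210, 211, 189, 184, 162, 137]
7 tab left [[438, 437, 418, 400, 376, 337, 328, 298, 232, 187, 168, 150, 145, 141,
[... 629 characters left out ...]
 293, 296, 286, 221, 148, 132, 136, 136, 132, 131, 131, 130]]
10 231 142 [136, 134, 136, 132, 135, 133, 135, 133, 130, 130, 131, 148, 255, 380, 347, 254, 231, 227]
10 236 142 [134, 131, 131, 131, 131, 130, 131, 128, 129, 128, 180, 339, 367, 290, 227, 219, 222, 223]
10 259 142 [451, 450, 455, 445, 359, 250, 219, 218, 219, 213, 212, 218, 216, 210, 207, 204, 208, 213]
10 foot [231, 228, 222, 216, 218, 225, 231, 229, 231, 235, 269, 342, 326, 220, 150, 166, 183, 189, 187, 183, 161, 138]
10 tab left [[438, 435, 418, 399, 377, 335, 296, 246, 193, 159, 147, 138, 135, 133, 134, 135], [276, 285, 290, 294, 296, 294, 285, 223, 149, 132, 132, 135, 131, 132, 130, 131]]
[521.4 141.2 136. ] [-1.1  0.6 -0.9]
```

The board is back upright where it was, but the tab shows that the jaw gave way by about 3 mm, so the clamping must be redone. To keep the order right, I'll put the clip back on its strip, press the jaw again and then fetch the clip once more.

>>> move_arm --motion '[[20, [0, 0, 0.3], [0, 0, 0]], [20, [0, 0, 0.6], [0, 0, 0]], [20, [0, 0, 0.8], [0, 0, 0]], [20, [0, 0, 0.8], [0, 0, 0]], [20, [0, 0, 0.7], [0, 0, 0]], [20, [0, 0, 0], [0, 0, 0]]]'

```text
time_s: 17.58
ee_pos: [523.6, 141.8, 220.3]
ee_rot: [180.0, 0.5, -168.0]
force: [0.8, 0.5, -1.3]
gripper_width: 27.5
gripper_force: 24.9
```

>>> move_arm --motion '[[20, [0.01, -0.4, 0], [0, 0, -0.3]], [20, [0.01, -0.7, 0], [0, 0, -0.3]], [20, [0.01, -0.9, 0], [0, 0, -0.4]], [20, [0.01, -0.9, 0], [0, 0, -0.4]], [20, [0.01, -0.9, 0], [0, 0, -0.4]], [20, [0.01, -0.9, 0], [0, 0, -0.4]], [20, [0.01, -0.9, 0], [0, 0, -0.4]], [20, [0.01, -0.9, 0], [0, 0, -0.4]], [20, [0.01, -0.9, 0], [0, 0, -0.4]], [20, [0.01, -0.9, 0], [0, 0, -0.4]], [20, [0.01, -0.9, 0], [0, 0, -0.4]], [20, [0.01, -0.9, 0], [0, 0, -0.4]], [20, [0.01, -0.9, 0], [0, 0, -0.4]], [20, [0.01, -0.9, 0], [0, 0, -0.4]], [20, [0.01, -0.9, 0], [0, 0, -0.4]], [20, [0.01, -0.9, 0], [0, 0, -0.4]], [20, [0.01, -0.8, 0], [0, 0, 0]], [20, [0.01, -0.4, 0], [0, 0, 0]], [20, [0, 0, 0], [0, 0, 0]], [20, [0, 0, 0], [0, 0, 0]]]'

```text
time_s: 19.25
ee_pos: [525.2, -231.2, 214.9]
ee_rot: [179.9, -0.1, 167.1]
force: [0.1, -0.0, -0.4]
gripper_width: 27.7
gripper_force: 24.9
```

>>> move_arm --motion '[[20, [0.04, 0.02, -0.5], [0, 0, 0]], [20, [0, 0, -0.8], [0, 0, 0]], [20, [0, 0, -0.9], [0, 0, 0]], [20, [0, 0, -0.9], [0, 0, 0]], [20, [0, 0, -0.7], [0, 0, 0]], [20, [0, 0, -0.5], [0, 0, 0]], [20, [0, 0, -0.3], [0, 0, 0]], [20, [0, 0, -0.16], [0, 0, 0]], [20, [0, 0, 0], [0, 0, 0]], [20, [0, 0, 0], [0, 0, 0]]]'

```text
time_s: 20.08
ee_pos: [527.4, -230.6, 97.6]
ee_rot: [-180.0, 0.1, 167.2]
force: [0.6, 0.3, -0.9]
gripper_width: 27.5
gripper_force: 24.9
```

>>> move_arm --motion '[[20, [0, 0, -0.06], [0, 0, 0]], [20, [0, 0, 0], [0, 0, 0]], [20, [0, 0, 0], [0, 0, 0]]]'

```text
time_s: 20.33
ee_pos: [527.2, -231.0, 96.1]
ee_rot: [-180.0, 0.1, 167.2]
force: [-0.4, 0.1, -0.3]
gripper_width: 27.3
gripper_force: 24.9
```

>>> move_arm --motion '[[20, [0, 0, -0.06], [0, 0, 0]], [20, [0, 0, 0], [0, 0, 0]], [20, [0, 0, 0], [0, 0, 0]]]'

```text
time_s: 20.58
ee_pos: [526.9, -230.9, 94.0]
ee_rot: [180.0, -0.0, 167.2]
force: [0.9, -0.8, -0.4]
gripper_width: 27.2
gripper_force: 24.9
```

>>> move_arm --motion '[[20, [0, 0, -0.04], [0, 0, 0]], [20, [0, 0, 0], [0, 0, 0]], [20, [0, 0, 0], [0, 0, 0]]]'

```text
time_s: 20.83
ee_pos: [527.0, -231.0, 93.7]
ee_rot: [-180.0, 0.0, 167.2]
force: [-1.3, 0.8, 4.9]
gripper_width: 27.4
gripper_force: 24.9
```

The clip is seated on the strip: contact came at the same 93.7 mm as before. Now I'll open slowly.

>>> move_arm --motion '[[32, [0, 0, 0], [0, 0, 0]], [37, [0, 0, 0], [0, 0, 0]], [42, [0, 0, 0], [0, 0, 0]], [47, [0, 0, 0], [0, 0, 0]], [52, [0, 0, 0], [0, 0, 0]], [58, [0, 0, 0], [0, 0, 0]], [70, [0, 0, 0], [0, 0, 0]], [91, [0, 0, 0], [0, 0, 0]], [91, [0, 0, 0], [0, 0, 0]], [91, [0, 0, 0.3], [0, 0, 0]], [91, [0, 0, 0.7], [0, 0, 0]], [91, [0, 0, 1], [0, 0, 0]], [91, [0, 0, 1], [0, 0, 0]], [91, [0, 0, 1], [0, 0, 0]], [91, [0, 0, 1], [0, 0, 0]]]'

```text
time_s: 22.08
ee_pos: [526.8, -230.9, 220.0]
ee_rot: [-180.0, 0.0, 167.2]
force: [0.8, -0.1, -0.5]
gripper_width: 91.1
gripper_force: 0.0
```

Run:
```python
from h import *
s=grab_frame("side");cv2.imwrite("pics/s11.png",s)
t=grab_frame("top");cv2.imwrite("pics/t11.png",t)
for k in (4,11):
  g=cv2.imread(f"pics/s{k}.png").astype(int).sum(2)
  print(k,[g[r,274:294].tolist() for r in(242,254,262,268)]); print(g[232:275,284].tolist())
  g=cv2.imread(f"pics/t{k}.png").astype(int).sum(2)
  print('tab',g[206,164:184].tolist(),'block',g[212,192:218].tolist(),g[198,190:216].tolist())
st=state();print(np.round(st["ee_pos"],1),st["ee_rot"])
```

```text
4 [[238, 226, 232, 229, 169, 85, 59, 55, 56, 52, 54, 55, 53, 47, 69, 154, 220, 240, 240, 232], [488, 371, 240, 221, 223, 169, 112, 99, 98, 99, 103, 98, 98, 101, 123, 186, 215, 221, 224, 226], [505, 377, 225, 226, 238, 164, 65, 42, 41, 39, 37, 40, 39, 36, 42, 62, 157, 204, 214, 216], [247, 229, 215, 210, 167, 109, 91, 88, 88, 88, 89, 88, 87, 88, 98, 149, 196, 208, 212, 212]]
[113, 113, 152, 315, 306, 202, 121, 62, 57, 52, 54, 55, 51, 49, 53, 50, 52, 84, 98, 101, 101, 100, 103, 99, 87, 64, 45, 44, 40, 48, 37, 47, 71, 79, 82, 85, 89, 89, 90, 90, 90, 88, 91]
tab [215, 212, 211, 210, 215, 217, 221, 219, 196, 152, 121, 119, 115, 116, 104, 68, 101, 235, 342, 380] block [213, 212, 217, 218, 219, 210, 176, 125, 101, 106, 110, 105, 117, 193, 296, 337, 327, 256, 195, 250, 302, 285, 195, 121, 118, 164] [331, 300, 277, 269, 268, 228, 158, 114, 107, 113, 114, 112, 195, 300, 337, 328, 271, 200, 237, 297, 282, 194, 124, 113, 117, 109]
11 [[242, 229, 229, 229, 161, 73, 55, 55, 59, 51, 51, 52, 51, 59, 94, 192, 235, 244, 240, 233], [504, 508, 439, 308, 188, 121, 100, 99, 99, 101, 101, 100, 99, 102, 158, 199, 216, 221, 225, 227], [518, 504, 421, 299, 208, 115, 53, 41, 40, 41, 36, 38, 42, 37, 45, 84, 181, 218, 218, 218], [248, 248, 245, 223, 159, 99, 88, 88, 86, 85, 88, 85, 88, 86, 103, 172, 208, 212, 212, 212]]
[115, 113, 120, 187, 309, 277, 141, 61, 55, 56, 51, 54, 55, 51, 50, 48, 55, 83, 99, 101, 101, 102, 101, 99, 94, 69, 52, 44, 41, 41, 36, 47, 66, 80, 79, 82, 88, 90, 93, 91, 88, 91, 90]
tab [218, 214, 213, 214, 214, 219, 222, 206, 150, 122, 118, 117, 116, 110, 73, 82, 211, 336, 375, 384] block [216, 215, 215, 220, 220, 197, 143, 113, 102, 102, 109, 105, 100, 184, 280, 319, 319, 252, 192, 250, 305, 286, 200, 118, 110, 164] [330, 302, 281, 271, 250, 184, 123, 107, 114, 111, 106, 107, 189, 291, 337, 333, 271, 200, 238, 296, 282, 194, 122, 113, 116, 113]
[ 529.3 -232.   223.4] [-179.87742298    0.57672818  167.20101611]
```

The clip is back in its place to within 0.2 px. The tab sits about 2.4 mm open, and the board is unchanged. Now I'll go back to the tab.

>>> move_arm --motion '[[0, [-0.075, 0.99, 0], [0, 0, 0.31]], [0, [-0.075, 0.99, 0], [0, 0, 0.31]], [0, [-0.075, 0.99, 0], [0, 0, 0.31]], [0, [-0.075, 0.99, 0], [0, 0, 0.31]], [0, [-0.075, 0.99, 0], [0, 0, 0.31]], [0, [-0.075, 0.99, 0], [0, 0, 0.31]], [0, [-0.075, 0.99, 0], [0, 0, 0.31]], [0, [-0.075, 0.99, 0], [0, 0, 0.31]], [0, [-0.075, 0.99, 0], [0, 0, 0.31]], [0, [-0.075, 0.99, 0], [0, 0, 0.31]], [0, [-0.075, 0.99, 0], [0, 0, 0.31]], [0, [-0.075, 0.99, 0], [0, 0, 0.31]], [0, [-0.075, 0.99, 0], [0, 0, 0.31]], [0, [-0.075, 0.99, 0], [0, 0, 0.31]], [0, [-0.075, 0.99, 0], [0, 0, 0.31]], [0, [-0.075, 0.99, 0], [0, 0, 0.31]], [0, [-0.075, 0.99, 0], [0, 0, 0.31]], [0, [-0.075, 0.99, 0], [0, 0, 0.31]], [0, [-0.075, 0.99, 0], [0, 0, 0.31]], [0, [-0.075, 0.99, 0], [0, 0, 0.31]]]'

```text
time_s: 23.85
ee_pos: [488.8, 265.1, 217.5]
ee_rot: [-180.0, -0.1, -167.9]
force: [-0.1, 0.2, 0.3]
gripper_width: 0.7
gripper_force: 0.0
```

>>> move_arm --motion '[[0, [0, 0, 0], [0, 0, 0]], [0, [0, 0, 0], [0, 0, 0]], [0, [0, 0, 0], [0, 0, 0]]]'

```text
time_s: 24.1
ee_pos: [489.1, 263.5, 217.5]
ee_rot: [-180.0, -0.1, -168.0]
force: [0.2, -1.0, -0.6]
gripper_width: 0.5
gripper_force: 0.0
```

>>> move_arm --motion '[[0, [0.06, 0, -0.9], [0, 0, 0]], [0, [0, 0, -1], [0, 0, 0]], [0, [0, 0, -1], [0, 0, 0]], [0, [0, 0, -1], [0, 0, 0]], [0, [0, 0, -1], [0, 0, 0]], [0, [0, 0, -1], [0, 0, 0]], [0, [0, 0, -0.7], [0, 0, 0]], [0, [0, 0, -0.46], [0, 0, 0]], [0, [0, 0, 0], [0, 0, 0]], [0, [0, 0, 0], [0, 0, 0]]]'

```text
time_s: 24.93
ee_pos: [490.8, 263.0, 41.3]
ee_rot: [-180.0, -0.1, -168.1]
force: [-1.0, 0.2, -0.3]
gripper_width: 0.6
gripper_force: 0.0
```

>>> move_arm --motion '[[0, [0.025, -0.117, 0], [0, 0, 0]], [0, [0.025, -0.117, 0], [0, 0, 0]], [0, [0.025, -0.117, 0], [0, 0, 0]], [0, [0.025, -0.117, 0], [0, 0, 0]], [0, [0.025, -0.117, 0], [0, 0, 0]], [0, [0.01, -0.05, 0], [0, 0, 0]], [0, [0, 0, 0], [0, 0, 0]], [0, [0, 0, 0], [0, 0, 0]]]'

```text
time_s: 25.6
ee_pos: [494.4, 248.2, 41.6]
ee_rot: [180.0, 0.0, -168.0]
force: [0.3, 0.6, 0.2]
gripper_width: 0.7
gripper_force: 0.1
```

>>> move_arm --motion '[[0, [0.008, -0.04, 0], [0, 0, 0]], [0, [0, 0, 0], [0, 0, 0]], [0, [0.008, -0.04, 0], [0, 0, 0]], [0, [0, 0, 0], [0, 0, 0]], [0, [0, 0, 0], [0, 0, 0]]]'

```text
time_s: 26.02
ee_pos: [494.7, 247.1, 41.6]
ee_rot: [179.9, 0.0, -168.0]
force: [-1.2, 6.0, 1.3]
gripper_width: 0.4
gripper_force: 2.7
```

>>> move_arm --motion '[[0, [0.008, -0.04, 0], [0, 0, 0]], [0, [0, 0, 0], [0, 0, 0]], [0, [0, 0, 0], [0, 0, 0]], [0, [0, 0, 0], [0, 0, 0]]]'

```text
time_s: 26.35
ee_pos: [494.7, 247.0, 41.6]
ee_rot: [179.8, 0.0, -168.1]
force: [-2.4, 8.8, 0.8]
gripper_width: 0.4
gripper_force: 4.4
```

>>> move_arm --motion '[[0, [0.008, -0.04, 0], [0, 0, 0]], [0, [0, 0, 0], [0, 0, 0]], [0, [0, 0, 0], [0, 0, 0]], [0, [0, 0, 0], [0, 0, 0]], [0, [0, 0, 0], [0, 0, 0]], [0, [0, 0, 0], [0, 0, 0]], [0, [0, 0, 0], [0, 0, 0]], [0, [0, 0, 0], [0, 0, 0]], [0, [0, 0, 0], [0, 0, 0]], [0, [0, 0, 0], [0, 0, 0]], [0, [0, 0, 0], [0, 0, 0]], [0, [0, 0, 0], [0, 0, 0]]]'

```text
time_s: 27.35
ee_pos: [494.7, 247.0, 41.6]
ee_rot: [179.7, 0.0, -168.1]
force: [-3.0, 11.9, 0.8]
gripper_width: 0.4
gripper_force: 6.1
```

>>> move_arm --motion '[[0, [-0.05, 0.24, 0], [0, 0, 0]], [0, [-0.12, 0.54, 0], [0, 0, 0]], [0, [0, 0, 0.5], [0, 0, 0]], [0, [0, 0, 1], [0, 0, 0]], [0, [0, 0, 1], [0, 0, 0]], [0, [0, 0, 1], [0, 0, 0]], [0, [0, 0, 1], [0, 0, 0]], [0, [0, 0, 1], [0, 0, 0]], [0, [0, 0, 1], [0, 0, 0]], [0, [0, 0, 0.5], [0, 0, 0]]]'

```text
time_s: 28.18
ee_pos: [491.8, 264.3, 219.6]
ee_rot: [180.0, 0.2, -168.0]
force: [0.4, 0.5, 0.4]
gripper_width: 0.5
gripper_force: 0.0
```

>>> move_arm --motion '[[91, [0.07, -0.98, 0], [0, 0, -0.31]], [91, [0.07, -0.98, 0], [0, 0, -0.31]], [91, [0.07, -0.98, 0], [0, 0, -0.31]], [91, [0.07, -0.98, 0], [0, 0, -0.31]], [91, [0.07, -0.98, 0], [0, 0, -0.31]], [91, [0.07, -0.98, 0], [0, 0, -0.31]], [91, [0.07, -0.98, 0], [0, 0, -0.31]], [91, [0.07, -0.98, 0], [0, 0, -0.31]], [91, [0.07, -0.98, 0], [0, 0, -0.31]], [91, [0.07, -0.98, 0], [0, 0, -0.31]], [91, [0.07, -0.98, 0], [0, 0, -0.31]], [91, [0.07, -0.98, 0], [0, 0, -0.31]], [91, [0.07, -0.98, 0], [0, 0, -0.31]], [91, [0.07, -0.98, 0], [0, 0, -0.31]], [91, [0.07, -0.98, 0], [0, 0, -0.31]], [91, [0.07, -0.98, 0], [0, 0, -0.31]], [91, [0.07, -0.98, 0], [0, 0, -0.31]], [91, [0.07, -0.98, 0], [0, 0, -0.31]], [91, [0.07, -0.98, 0], [0, 0, -0.31]], [91, [0.07, -0.98, 0], [0, 0, -0.31]]]'

```text
time_s: 29.85
ee_pos: [525.6, -227.4, 216.2]
ee_rot: [-180.0, -0.1, 167.1]
force: [0.3, 0.1, 0.1]
gripper_width: 91.2
gripper_force: 0.0
```

>>> move_arm --motion '[[91, [0, 0, 0], [0, 0, 0]], [91, [0, 0, 0], [0, 0, 0]], [91, [0, 0, 0], [0, 0, 0]], [91, [0, 0, 0], [0, 0, 0]]]'

```text
time_s: 30.18
ee_pos: [525.7, -225.2, 216.4]
ee_rot: [180.0, -0.0, 167.3]
force: [-0.1, -0.1, -0.3]
gripper_width: 91.1
gripper_force: 0.0
```

Run:
```python
from h import *
s=grab_frame("side");cv2.imwrite("pics/s12.png",s)
t=grab_frame("top");cv2.imwrite("pics/t12.png",t)
for k in (4,12):
  g=cv2.imread(f"pics/s{k}.png").astype(int).sum(2)
  print(k,g[142:160,231].tolist(),g[142:160,236].tolist())
  g=cv2.imread(f"pics/t{k}.png").astype(int).sum(2)
  print('tab',g[206,164:184].tolist(),'block',g[212,192:218].tolist())
st=state();print(np.round(st["ee_pos"],1),st["ee_rot"])
```

```text
4 [220, 193, 176, 173, 174, 172, 170, 170, 170, 168, 169, 182, 280, 426, 399, 300, 274, 266] [177, 166, 166, 167, 168, 166, 163, 165, 163, 163, 210, 383, 422, 335, 268, 261, 260, 264]
tab [215, 212, 211, 210, 215, 217, 221, 219, 196, 152, 121, 119, 115, 116, 104, 68, 101, 235, 342, 380] block [213, 212, 217, 218, 219, 210, 176, 125, 101, 106, 110, 105, 117, 193, 296, 337, 327, 256, 195, 250, 302, 285, 195, 121, 118, 164]
12 [221, 197, 177, 173, 169, 172, 171, 170, 174, 167, 169, 184, 282, 429, 401, 299, 275, 268] [177, 166, 166, 167, 166, 167, 166, 164, 164, 164, 210, 382, 419, 333, 269, 260, 260, 263]
tab [212, 218, 209, 214, 215, 214, 219, 220, 198, 152, 114, 109, 116, 115, 102, 70, 103, 232, 342, 382] block [217, 218, 217, 216, 223, 208, 175, 124, 105, 105, 107, 106, 112, 198, 295, 339, 327, 254, 192, 251, 303, 287, 193, 120, 115, 164]
[ 525.8 -225.2  216.6] [ 1.79991814e+02 -1.36239938e-02  1.67280744e+02]
```

The jaw is shut exactly as before and the board is upright. I'll grasp the clip again.

>>> move_arm --motion '[[91, [0.03, -0.21, -0.5], [0, 0, 0]], [91, [0, 0, -1], [0, 0, 0]], [91, [0, 0, -1], [0, 0, 0]], [91, [0, 0, -1], [0, 0, 0]], [91, [0, 0, -1], [0, 0, 0]], [91, [0, 0, -0.46], [0, 0, 0]], [91, [0, 0, 0], [0, 0, 0]], [60, [0, 0, 0], [0, 0, 0]], [50, [0, 0, 0], [0, 0, 0]], [40, [0, 0, 0], [0, 0, 0]], [30, [0, 0, 0], [0, 0, 0]], [20, [0, 0, 0], [0, 0, 0]], [20, [0, 0, 0], [0, 0, 0]], [20, [0, 0, 0], [0, 0, 0]], [20, [0, 0, 0], [0, 0, 0]], [20, [0, 0, 0], [0, 0, 0]], [20, [0, 0, 0], [0, 0, 0]]]' --grip_force 25

```text
time_s: 31.7
ee_pos: [528.3, -231.4, 95.2]
ee_rot: [179.9, 0.3, 167.1]
force: [-0.5, 7.9, 16.5]
gripper_width: 27.8
gripper_force: 25.9
```

>>> move_arm --motion '[[20, [0, 0, 0], [0, 0, 0]], [20, [0, 0, 0], [0, 0, 0]], [20, [0, 0, 0], [0, 0, 0]], [20, [0, 0, 0], [0, 0, 0]]]'

```text
time_s: 32.03
ee_pos: [528.3, -231.2, 95.3]
ee_rot: [179.9, 0.3, 167.2]
force: [-0.3, 3.6, 12.0]
gripper_width: 27.7
gripper_force: 24.9
```

>>> move_arm --motion '[[20, [0, 0, 0.2], [0, 0, 0]], [20, [0, 0, 0.4], [0, 0, 0]], [20, [0, 0, 0.7], [0, 0, 0]], [20, [0, 0, 0.7], [0, 0, 0]], [20, [0, 0, 1], [0, 0, 0]], [20, [0, 0, 1], [0, 0, 0]], [20, [0, 0, 1], [0, 0, 0]], [20, [0, 0, 0], [0, 0, 0]], [20, [0, 0, 0], [0, 0, 0]]]'

```text
time_s: 32.78
ee_pos: [527.0, -232.0, 218.8]
ee_rot: [-180.0, 0.2, 167.2]
force: [-0.3, 0.5, -1.5]
gripper_width: 27.4
gripper_force: 24.8
```

>>> move_arm --motion '[[20, [-0.01, 0.4, 0], [0, 0, 0.3]], [20, [-0.01, 0.7, 0], [0, 0, 0.3]], [20, [-0.01, 0.9, 0], [0, 0, 0.4]], [20, [-0.01, 0.9, 0], [0, 0, 0.4]], [20, [-0.01, 0.9, 0], [0, 0, 0.4]], [20, [-0.01, 0.9, 0], [0, 0, 0.4]], [20, [-0.01, 0.9, 0], [0, 0, 0.4]], [20, [-0.01, 0.9, 0], [0, 0, 0.4]], [20, [-0.01, 0.9, 0], [0, 0, 0.4]], [20, [-0.01, 0.9, 0], [0, 0, 0.4]], [20, [-0.01, 0.9, 0], [0, 0, 0.4]], [20, [-0.01, 0.9, 0], [0, 0, 0.4]], [20, [-0.01, 0.9, 0], [0, 0, 0.4]], [20, [-0.01, 0.9, 0], [0, 0, 0.4]], [20, [-0.01, 0.9, 0], [0, 0, 0.4]], [20, [-0.01, 0.9, 0], [0, 0, 0.4]], [20, [-0.01, 0.8, 0], [0, 0, 0]], [20, [-0.01, 0.4, 0], [0, 0, 0]], [20, [0, 0, 0], [0, 0, 0]], [20, [0, 0, 0], [0, 0, 0]]]'

```text
time_s: 34.45
ee_pos: [521.3, 140.8, 216.4]
ee_rot: [-180.0, -0.1, -167.9]
force: [0.0, -0.8, -0.7]
gripper_width: 27.2
gripper_force: 24.8
```

>>> move_arm --motion '[[20, [0, 0, 0], [0, 0, 0]], [20, [0, 0, 0], [0, 0, 0]], [20, [0, 0, 0], [0, 0, 0]]]'

```text
time_s: 34.7
ee_pos: [522.1, 140.0, 217.4]
ee_rot: [-180.0, -0.0, -168.1]
force: [-0.9, 0.8, -0.5]
gripper_width: 27.3
gripper_force: 24.8
```

Run:
```python
from h import *
s=grab_frame("side");cv2.imwrite("pics/s13.png",s)
st=state();print(np.round(st["ee_pos"],1),st["ee_rot"])
a=np.radians(12);ux=np.array([np.cos(a),np.sin(a)]);uy=np.array([-ux[1],ux[0]])
C=st["ee_pos"][:2];z=st["ee_pos"][2]-27.3-43.5
for y in(-15.5,15.5): print(y,[px("side",[*(C+ux*x+uy*y),z]) for x in(-12,12)])
g=s.astype(int).sum(2)
for c in(242,244,246,248,250):print(c,128,g[128:146,c].tolist())
for r in(124,128,132,135):print(r,230,g[r,230:256].tolist())
```

```text
[522.1 140.1 217.5] [-1.79995001e+02 -4.94928715e-03 -1.68073829e+02]
-15.5 [array([243.8, 139.4]), array([252., 137.])]
15.5 [array([239.1, 133.2]), array([247.3, 130.8])]
242 128 [149, 147, 146, 149, 170, 203, 218, 225, 252, 291, 312, 341, 350, 323, 305, 300, 299, 295]
244 128 [146, 146, 149, 149, 148, 148, 148, 146, 147, 146, 183, 331, 420, 423, 407, 373, 325, 303]
246 128 [148, 148, 145, 146, 146, 148, 147, 145, 146, 159, 256, 386, 440, 444, 441, 437, 418, 396]
248 128 [157, 155, 146, 144, 149, 146, 145, 146, 148, 203, 369, 450, 461, 462, 459, 459, 455, 452]
250 128 [382, 375, 370, 363, 330, 277, 251, 246, 236, 296, 398, 444, 453, 455, 456, 459, 461, 462]
124 230 [455, 454, 454, 449, 444, 437, 434, 411, 305, 208, 175, 150, 143, 147, 148, 148, 146, 146, 169, 296, 409, 447, 447, 445, 445, 442]
128 230 [457, 456, 456, 455, 453, 449, 435, 361, 237, 155, 144, 146, 149, 146, 146, 148, 148, 147, 157, 232, 382, 449, 453, 449, 446, 444]
132 230 [447, 445, 447, 454, 457, 456, 443, 353, 246, 235, 264, 231, 170, 149, 148, 147, 146, 148, 149, 178, 330, 428, 454, 455, 452, 448]
135 230 [446, 447, 443, 439, 447, 452, 454, 450, 442, 436, 433, 354, 225, 155, 146, 145, 145, 145, 146, 155, 246, 384, 446, 453, 455, 453]
```

>>> move_arm --motion '[[20, [-0.015, 0.07, -0.4], [0, 0, 0]], [20, [0, 0, -0.7], [0, 0, 0]], [20, [0, 0, -0.6], [0, 0, 0]], [20, [0, 0, -0.4], [0, 0, 0]], [20, [0, 0, -0.3], [0, 0, 0]], [20, [0, 0, 0], [0, 0, 0]], [20, [0, 0, 0], [0, 0, 0]], [20, [0, 0, 0], [0, 0, 0]]]'

```text
time_s: 35.42
ee_pos: [522.3, 142.8, 158.1]
ee_rot: [180.0, 0.1, -168.0]
force: [0.4, -0.1, -0.4]
gripper_width: 26.9
gripper_force: 24.8
```

>>> move_arm --motion '[[20, [0, 0, -0.2], [0, 0, 0]], [20, [0, 0, -0.2], [0, 0, 0]], [20, [0, 0, -0.2], [0, 0, 0]], [20, [0, 0, -0.07], [0, 0, 0]], [20, [0, 0, 0], [0, 0, 0]], [20, [0, 0, 0], [0, 0, 0]], [20, [0, 0, 0], [0, 0, 0]]]'

```text
time_s: 36.0
ee_pos: [521.9, 142.8, 140.8]
ee_rot: [180.0, 0.0, -168.0]
force: [0.2, 0.7, -0.7]
gripper_width: 27.4
gripper_force: 24.8
```

Run:
```python
from h import *
s=grab_frame("side");cv2.imwrite("pics/s14.png",s)
st=state();print(np.round(st["ee_pos"],1),st["ee_rot"],np.round(st["force"],1),st["gripper_width"])
for k in(7,14):
  g=cv2.imread(f"pics/s{k}.png").astype(int).sum(2)
  for c in(231,236,256,259):print(k,c,142,g[142:160,c].tolist())
  print(k,'tab left',[g[r,220:236].tolist() for r in(140,146)])
for c in(244,246,248,250):print(c,148,g[148:166,c].tolist())
for r in(148,152,154):print(r,236,g[r,236:258].tolist())
a=np.radians(12);ux=np.array([np.cos(a),np.sin(a)]);uy=np.array([-ux[1],ux[0]])
C=st["ee_pos"][:2];z=st["ee_pos"][2]-27.3-43.5
print([px("side",[*(C+ux*x+uy*-15.5),z]) for x in(-12,12)])
```

```text
[521.9 142.7 140.9] [ 1.79994616e+02  2.12742865e-02 -1.68003944e+02] [ 0.5  0.2 -1.1] 27.5639118823757
7 231 142 [138, 134, 134, 133, 138, 131, 135, 133, 133, 129, 133, 144, 237, 372, 345, 255, 231, 226]
7 236 142 [133, 135, 132, 130, 130, 131, 131, 129, 131, 133, 174, 328, 364, 287, 228, 219, 220, 223]
7 256 142 [457, 457, 459, 456, 441, 348, 239, 215, 217, 216, 213, 213, 218, 216, 209, 207, 204, 207]
7 259 142 [451, 451, 454, 443, 360, 250, 219, 217, 217, 215, 215, 217, 214, 209, 205, 204, 209, 213]
7 tab left [[438, 437, 418, 400, 376, 337, 328, 298, 232, 187, 168, 150, 145, 141, 134, 134], [276, 285, 288, 293, 294, 295, 287, 236, 164, 134, 134, 138, 134, 131, 131, 131]]
14 231 142 [137, 137, 134, 133, 133, 133, 133, 133, 133, 132, 129, 143, 238, 369, 348, 253, 233, 227]
14 236 142 [134, 130, 134, 129, 131, 130, 133, 128, 129, 131, 172, 331, 363, 287, 230, 220, 222, 225]
14 256 142 [459, 460, 456, 456, 441, 348, 238, 216, 219, 217, 213, 213, 217, 217, 210, 207, 204, 208]
14 259 142 [452, 451, 452, 445, 360, 251, 218, 218, 219, 216, 213, 217, 218, 212, 207, 207, 208, 211]
14 tab l
[... 268 characters left out ...]
246 148 [138, 140, 139, 136, 138, 138, 137, 137, 138, 139, 137, 141, 158, 190, 211, 214, 214, 216]
248 148 [141, 139, 140, 140, 138, 138, 140, 139, 136, 137, 139, 152, 185, 204, 210, 214, 217, 218]
250 148 [335, 246, 177, 164, 161, 155, 153, 147, 144, 141, 146, 170, 194, 206, 212, 215, 216, 216]
148 236 [133, 137, 175, 185, 167, 149, 138, 137, 137, 140, 138, 139, 141, 178, 335, 392, 365, 340, 306, 264, 238, 225]
152 236 [172, 216, 234, 216, 196, 185, 162, 142, 139, 137, 138, 140, 138, 141, 161, 197, 216, 215, 215, 214, 213, 210]
154 236 [363, 357, 321, 289, 243, 216, 178, 145, 140, 138, 137, 139, 140, 139, 153, 190, 208, 213, 213, 216, 217, 219]
[array([244.7, 161.1]), array([252.5, 158.6])]
```

>>> move_arm --motion '[[20, [0.007, -0.032, 0], [0, 0, 0]], [20, [0, 0, 0], [0, 0, 0]], [20, [0, 0, 0], [0, 0, 0]], [20, [0, 0, 0], [0, 0, 0]], [20, [0, 0, 0], [0, 0, 0]], [20, [0, 0, 0], [0, 0, 0]]]'

```text
time_s: 36.55
ee_pos: [521.9, 141.9, 140.7]
ee_rot: [180.0, 0.0, -168.0]
force: [-0.4, -0.1, -1.0]
gripper_width: 27.1
gripper_force: 24.8
```

Run:
```python
from h import *
g=grab_frame("side").astype(int).sum(2);p=cv2.imread("pics/s14.png").astype(int).sum(2)
print([np.abs(g[142:160,c]-p[142:160,c]).max() for c in(231,236,256,259)])
st=state();print(np.round(st["ee_pos"],1),np.round(st["force"],1),st["gripper_width"])
print(job_done())
```

```text
[np.int64(3), np.int64(3), np.int64(3), np.int64(3)]
[521.9 141.9 140.7] [ 0.9 -0.1 -1.1] 27.337181467056563
the job is handed in; nothing more can be done
None
```

The job is handed in at 36.6 s of the 54 s: the jaw is shut on the board's foot (pressed to a steady 12 N, then let go) and the clip is held wide open over the middle of the top edge, about half-way up its jaws, with no contact by force or camera, though the side clearance (about 3 mm or more) was worked out, not seen; my first try tilted the board and opened the jaw about 2 mm, so I put the clip back on its strip, pressed the jaw shut again and re-fetched the clip.

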